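# Hook a tube block into a bench mixer and snap it down

### The arm

A 6-joint arm with a two-finger parallel gripper is mounted at the origin on the work surface. World frame = base frame: x ahead of the robot, y to its left, z up, the work surface at z = 0. Lengths are in m, angles in rad, forces in N, time in s.
With the tool pointing down it reaches from about 0.25 to 0.775 m from the base axis. Payload 4 kg.
Tool frame: the origin (TCP) lies on the centre line of the jaws, within the pads' length; the fingertips stand 25 mm ahead of it and the grasp point (between the pads) lies 6 mm ahead of it; z points along the fingers, y is the line along which they close (so a half turn about z gives the same grasp; the last joint's range is limited). The gripper opens to 94 mm and grips with 3 to 60 N. Pads are 16 mm wide; open, the fingers measure 119 mm over their backs; the gripper's body (75 mm by 177 mm) begins 78 mm behind the grasp point.
Start: joints at [-1.313, 0.087, 1.371, -0, 1.684, -0.103], TCP at [0.194, -0.515, 0.205] pointing down, gripper open.
Joint ranges: [-3.1, 3.1], [-0.76, 2.03], [0.27, 2.55], [-1.08, 4.22], [0.17, 2.65], [-2.57, 2.57]. Speed limits (rad/s): [2.79, 2.79, 3.14, 3.14, 3.14, 3.14].

### API

Orientations are given as [roll, pitch, yaw] about the fixed x, y, z axes, in that order (R = Rz(yaw) Ry(pitch) Rx(roll)).
In Python, from bench import robot, imaging gives the robot as it stands. The module is installed in compiled form; this text tells all that it offers.
- The arm moves only by the tool drive_tool, never from a script. Its argument "series" is a list of rows, each a list of 3 entries, a list of its own where there are three numbers: the finger opening in m, from 0 to 0.094, then the shift along the tool's x, y, z in m, then the turn, a rotation vector about the tool's x, y, z in rad. A call has 1 to 5 rows; each row is the pose to reach, as a shift and turn from the pose commanded when the call began, along the tool's axes at that moment; what a row does not reach only later rows make up. A row lasts 1/8 s, in which the tool goes at most 62.5 mm and 10.7 degrees, less where a joint would pass 70% of its speed; a pose out of reach is approached as far as the arm can. A call with a gripper value outside its range is refused whole. The fingers move at their own pace and stop on an object; the grip force is fixed at half the most. Time passes only in rows, so rows that repeat a pose let the fingers close. It gives the time, the measured TCP pose, the force, the opening and the grip force at its end, in the units of the state.
- robot.get_obs(): the state, without advancing time (a new reading comes with each control period).
- imaging.snapshot(name): name is "side" or "top"; returns the picture (384x512x3 uint8, red, green, blue); there is no depth.
- imaging.get_calibration(name): a dict with "intrinsics" (3x3 intrinsics, pixels), "position" and "rotation" of the camera in the world. Camera axes: x right, y up, looking along -z (the intrinsics and any distortion apply to the point x, -y, -z); pixel columns grow to the right and rows downward; lengths in m; the calibration is good to about 2 mm. A picture is of the moment at which its call begins. get_calibration takes no time and is no camera call.
- robot.close_job(): hands the job in; it is judged then, once.
The state is a dict: "time": time; "joint_positions": joint angles; "qvel": joint speeds; "joint_torque": joint torques, N m; "tool_pos": TCP position; "ee_rot": TCP orientation; "wrist_force": force on the tool from outside, world axes, zero at the start; "wrist_torque": the same for the moment, N m; "width": finger opening in m; "finger_force": force on a finger pad.
Only numpy, scipy, OpenCV 4.12 (cv2) and the standard library are available. Lean on these libraries where they do the work, as an engineer would, in place of code of your own. Each camera call takes 0.05 s, during which the arm holds its last target. There are 200 camera calls.

### The job

Fit the metal block with the four large wells onto the bench mixer: keep it tilted while you hook its tongue under the mixer's fixed lip, then swing the other end down under control (do not let it fall) and press until the spring catch snaps over the plate's edge, so that the block sits flat, square and fully home. Leave the block with the many small wells and the other things on the bench where they are.

Things in the scene. Friction and masses are not known exactly. Their poses are not given: they have to be found in the camera images.
- block: The block to fit, bare aluminium, 0.4 kg, on the bench: base plate 100 (x) x 76 (y) x 8 mm; on it a body x -30 to +40, y +-27, z 8 to 48 mm with four 18 mm wells in its top. Grip the body by its long sides (54 mm apart along y). A tongue sticks out of the plate's -x edge. Origin: centre of the plate's underside; z up; +x from the tongue to the end that the catch holds.
- block_tongue (a point): Middle of the tongue's tip, at its underside: at (-66, 0, 0) mm in the block's frame, axes as the block's. The tongue is 16 mm long (x -66 to -50), 44 mm wide, 5 mm thick, level with the plate's underside.
- block_press (a point): Point on the block's top, at (31, 0, 48) mm in its frame, in the solid strip beyond the wells (x 22 to 40 mm): a good place to press the catch end down.
- fine_block: The other aluminium block, to be left alone: same plate and tongue, but its body is only 28 mm tall (top at 36 mm) and has twelve small wells 8 mm wide. Origin and axes as for the other block.
- mixer: Fixed bench mixer, white housing 200 (x) x 176 (y) mm; the seat is a dark steel platform on it, 150 x 110 mm, surface at z = 60 mm. Origin: centre of the underside; z up, +x from lip to catch, away from the robot. The seated block's axes are parallel to these. Two end stops 6 mm high at y +-29 mm have faces at x = +59.5 mm; the seated plate ends 3.5 mm short of them.
- slot (a point): Where the middle of the tongue's tip ends (mixer x -60, y 0, z 60 mm; up to 3.5 mm play in +x, 3 mm in y): foot of an aluminium wall, on the seat. From the wall a lip 5 mm thick overhangs 9 mm in +x, underside 11 mm over the seat; beneath it the slot is 50 mm wide between cheeks. The tongue slides in with the block tilted 0.2 to 0.45 rad, tongue end low. Axes as the mixer's.
- catch (a joint): Steel spring catch, 24 mm wide, 33 mm high, at the seat's +x end: how far it is pushed back in +x (m, 0 to 0.008; spring holds it at 0). Its nose, ramped on top, overhangs the seated plate's edge by 3.5 mm. By its own weight the block only rests on the ramp, tilted about 0.13 rad; pressing the far end of its top with some 5 to 20 N drives the edge past, and the catch springs back to 0.
- vial: Amber glass vial, 26 mm wide, 45 mm tall, standing between the blocks; a bystander. Origin: centre of its foot.
- reagent: Glass reagent bottle, 64 mm wide, 130 mm tall; a bystander. Origin: centre of its foot.
- wash: White plastic bottle, 68 mm wide, 170 mm tall; a bystander. Origin: centre of its foot.
- beaker: Glass beaker, 70 mm wide, 90 mm tall; a bystander. Origin: centre of its foot.
- tip_box: Clear box with a blue lid, 87 x 122 x 64 mm; a bystander. Origin: centre of its underside.
Mind the look-alikes: they are no part of the job. What is shaped like the block but green or red is not meant.

How it is judged:
By the outcome, as a careful person would: the job done as asked, in the order asked, and still so for the second after the job is handed in, with the robot touching nothing.
It also fails if it takes over 58 s, if anything falls off the work surface, if the arm or the gripper's body presses on something with over 40 N, if the wrist force passes 120 N, or if a joint passes its speed limit or range.

## Working session

There is one attempt and no reset: what is moved stays moved. The work goes in short steps, Python scripts to look and compute and a tool call to move; the robot and the scene stay as the last step left them, time stands still between calls to the robot, and variables do not carry over. Pictures are saved under pics/ and viewed, at most 10 in all, crops included, and the job is handed in when it is done.

Besides the shell and the picture viewer there is one more tool, called after "Request:" by a JSON object that holds its "method" and its "body", one argument or row to a line. drive_tool: Moves the arm, as the interface text tells. Its arguments: {"type":"object","properties":{"series":{"type":"array"}},"required":["series"]}

```bash
mkdir -p pics; python3 - <<'E'
from bench import robot, imaging
import cv2
o=robot.get_obs();print(o)
for n in("top","side"):
    cv2.imwrite(f"pics/{n}0.png",imaging.snapshot(n)[:,:,::-1]);print(imaging.get_calibration(n))
E
```

```text
{'time': 0.0, 'joint_positions': array([-1.31310691e+00,  8.79324152e-02,  1.37223498e+00,  3.85902456e-05,
        1.68359427e+00, -1.03100811e-01]), 'qvel': array([ 8.30845814e-04,  9.04373304e-04,  7.00417772e-05, -8.22630586e-04,
        2.59479036e-04, -8.19622985e-04]), 'joint_torque': array([ 2.07865305e-03, -3.40182924e+01, -3.02424538e+01,  7.19081168e-02,
        3.29181016e-02, -1.82506283e-04]), 'tool_pos': array([ 0.19402578, -0.51405693,  0.20332631]), 'ee_rot': array([-3.13943911e+00, -2.61380924e-04,  3.60794251e-01]), 'wrist_force': array([0.1264571 , 0.38299446, 0.09297531]), 'wrist_torque': array([ 0.00035625, -0.01544743,  0.00618425]), 'finger_force': 0.0, 'width': 0.09426160473239611}
{'intrinsics': array([[386.96915275,   0.        , 254.09370128],
       [  0.        , 386.96915275, 193.94613413],
       [  0.        ,   0.        ,   1.        ]]), 'position': array([ 0.32223072, -0.10620396,  1.11837574]), 'rotation': array([ 2.11507754e-01,  2.12216040e-04, -1.59580607e+00])}
{'intrinsics': array([[371.00383168,   0.        , 245.85374683],
       [  0.        , 371.00383168, 195.76107225],
       [  0.        ,   0.        ,   1.        ]]), 'position': array([0.35729681, 0.40872714, 0.68299228]), 'rotation': array([ 0.75382748,  0.00839349, -2.75726341])}
```

View pics/top0.png

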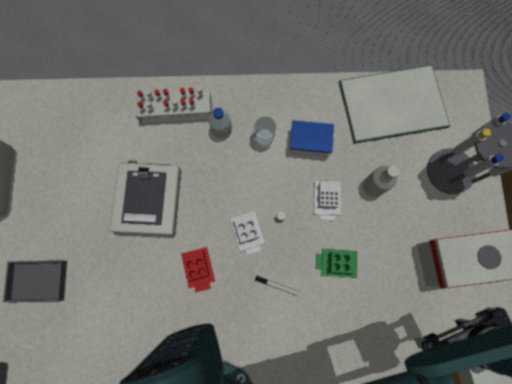

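View pics/side0.png

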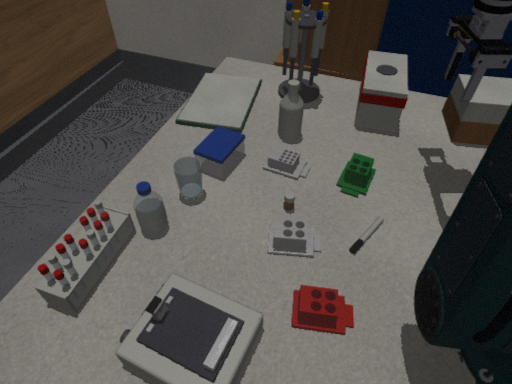

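The top view shows the candidates: the 4-well aluminium block at (247,231), the 12-well block at (327,198), and green (338,263) and red (198,269) look-alikes. The one meant is at (247,231), bare aluminium with four large wells and its tongue towards the robot at (254,249). The mixer is at (146,198), with the lip near row 220 and the catch near row 168. I'll confirm with an enlarged crop.

```bash
cat > h.py <<'E'
import numpy as np, cv2
from bench import robot, imaging
from scipy.spatial.transform import Rotation as Rot
def cam(n):
    c=imaging.get_calibration(n); return c["intrinsics"],np.array(c["position"]),Rot.from_euler("xyz",c["rotation"]).as_matrix()
def ray(n,u,v):
    K,p,R=cam(n); d=np.linalg.inv(K)@[u,v,1]; return p,R@(d*[1,-1,-1])
def onz(n,u,v,z):
    p,d=ray(n,u,v); return p+d*(z-p[2])/d[2]
def proj(n,X):
    K,p,R=cam(n); q=(R.T@(np.array(X)-p))*[1,-1,-1]; q=K@q; return q[:2]/q[2]
E
python3 - <<'E'
from h import *
t=cv2.imread("pics/top0.png");s=cv2.imread("pics/side0.png")
f=lambda im,x,y,w,h:cv2.resize(im[y:y+h,x:x+w],(390,int(390*h/w)),interpolation=cv2.INTER_CUBIC)
a=f(t,222,200,52,60);b=f(t,105,155,84,90)
H=450;pad=lambda i:cv2.copyMakeBorder(i,0,H-i.shape[0],0,0,cv2.BORDER_CONSTANT)
cv2.imwrite("pics/crop.png",np.hstack([pad(a),pad(b)]))
for u,v in [(247,231),(254,249)]:print(onz("top",u,v,.03))
for u,v in[(119,164),(178,167),(174,234),(113,231)]:print(onz("top",u,v,.05))
E
```

```text
[ 0.44956764 -0.08915678  0.03      ]
[ 0.39873435 -0.10762501  0.03      ]
[0.64921496 0.27391918 0.05      ]
[0.63601556 0.10438673 0.05      ]
[0.44397184 0.11230839 0.05      ]
[0.45650945 0.28121121 0.05      ]
```

View pics/crop.png

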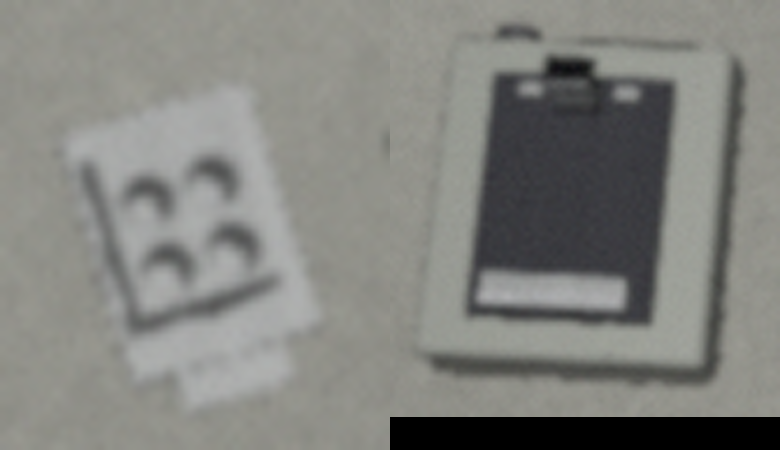

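The left crop confirms the four large wells: bare block, tongue at the bottom. In the right crop, the mixer's lip bar is at the bottom (crop 475–627, y≈290) and the catch at the top (570,85).

```bash
cat >> h.py <<'E'
def fit(P,Q): # 2D rigid: Q = R P + t
    P=np.array(P);Q=np.array(Q);p=P-P.mean(0);q=Q-Q.mean(0)
    a=np.arctan2((p[:,0]*q[:,1]-p[:,1]*q[:,0]).sum(),(p*q).sum()); R=Rot.from_euler("z",a).as_matrix()[:2,:2]
    t=Q.mean(0)-R@P.mean(0); return a,t,np.abs((R@P.T).T+t-Q).max(1)*1e3
E
python3 - <<'E'
from h import *
A=lambda x,y:(222+x/7.5-.43,200+y/7.5-.43)
B=lambda x,y:(105+(x-390)/4.643-.4,155+y/4.643-.4)
g=lambda f,l,z:[onz("top",*f(*p),z)[:2] for p in l]
# plate + tongue corners
print("block",fit([(.05,.038),(.05,-.038),(-.05,-.038),(-.05,.038),(-.066,.022),(-.066,-.022)],
 g(A,[(65,140),(248,85),(322,318),(138,380)],.008)+g(A,[(188,410),(292,381)],.005)))
w=[(148,197),(215,180),(168,267),(235,248)]
print("wells",g(A,w,.048),np.mean(g(A,w,.048),0))
print("mixer seat",fit([(.075,.055),(.075,-.055),(-.075,-.055),(-.075,.055)],g(B,[(497,75),(675,80),(652,325),(468,318)],.06)))
h=[(457,40),(733,55),(707,370),(420,355)]
for z in(.05,.06):print("housing",z,fit([(.1,.088),(.1,-.088),(-.1,-.088),(-.1,.088)],g(B,h,z)))
print("lip corners",g(B,[(478,271),(628,277),(626,312),(474,304)],.076))
print("catch",g(B,[(548,60),(594,60)],.093),"stops",g(B,[(530,90),(627,94)],.066))
E
```

```text
block (np.float64(0.27242621557604724), array([ 0.45454661, -0.08934249]), array([2.08809633, 2.79610486, 2.85298378, 1.62199984, 1.16058561,
       2.17805843]))
wells [array([ 0.46224006, -0.0739117 ]), array([ 0.46795721, -0.09888325]), array([ 0.43611518, -0.08081621]), array([ 0.44251051, -0.10568761])] [ 0.45220574 -0.08982469]
mixer seat (np.float64(-0.06585790578739528), array([0.54786885, 0.19577923]), array([0.81958738, 0.63009689, 0.57596685, 0.11850332]))
housing 0.05 (np.float64(-0.07065843485731382), array([0.54723046, 0.19474114]), array([1.63200987, 3.15203294, 1.98074009, 3.01566741]))
housing 0.06 (np.float64(-0.07065843485731377), array([0.54512446, 0.19192429]), array([2.60855051, 4.01023615, 2.95401662, 3.875147  ]))
lip corners [array([0.50187386, 0.24555481]), array([0.49610083, 0.15739233]), array([0.47542242, 0.15797595]), array([0.48236687, 0.24699934])]
catch [array([0.62460735, 0.20415163]), array([0.62392415, 0.17690667])] stops [array([0.61395341, 0.22251638]), array([0.60997277, 0.16369504])]
```

Best estimates: block at (0.455, -0.089), yaw 0.262; mixer at (0.548, 0.196), yaw -0.066. Next is a small planner to turn world targets into tool-axis rows.

```bash
cat >> h.py <<'E'
import json
def pose(p,r): T=np.eye(4);T[:3,3]=p;T[:3,:3]=Rot.from_euler("xyz",r).as_matrix();return T
def cmd(): return np.array(json.load(open("cmd.json")))
def put(T): json.dump(T.tolist(),open("cmd.json","w"))
def rel(s,r): T=np.eye(4);T[:3,3]=s;T[:3,:3]=Rot.from_rotvec(r).as_matrix();return T
def applied(s,r): put(cmd()@rel(s,r))        # after a call: its last row
def want(T,n=None,C=None):                   # rows' last entries for a target
    C=cmd() if C is None else C; D=np.linalg.inv(C)@T; s=D[:3,3]; r=Rot.from_matrix(D[:3,:3]).as_rotvec()
    print("shift",s.round(4),"turn",r.round(3),"min rows",max(np.linalg.norm(s)/.0625,np.linalg.norm(r)/.186).round(2)); return s,r
E
python3 - <<'E'
from h import *
C=pose([.194,-.515,.205],[np.pi,0,.361]);put(C)
want(pose([.460,-.088,.15],[np.pi,0,.262]))
E
```

```text
shift [ 0.3997 -0.3055  0.055 ] turn [-0.    -0.     0.099] min rows 8.1
```

Request:
{"method": "drive_tool", "body": {
  "series": [
    [0.094, [0.045, -0.034, 0], [0, 0, 0.02]],
    [0.094, [0.09, -0.068, 0], [0, 0, 0.04]],
    [0.094, [0.135, -0.102, 0], [0, 0, 0.06]],
    [0.094, [0.18, -0.137, 0], [0, 0, 0.08]],
    [0.094, [0.22, -0.168, 0], [0, 0, 0.099]]
  ]
}}

```text
time: 0.72
tool_pos: [0.3412, -0.2778, 0.2041]
ee_rot: [-3.141, 0.0, 0.261]
wrist_force: [1.0, 0.3, 0.3]
width: 0.0939
finger_force: 0.0
```

```bash
python3 - <<'E'
from h import *
applied([.22,-.168,0],[0,0,.099]);print(cmd()[:3,3])
o=robot.get_obs();print(o["tool_pos"],o["ee_rot"],o["time"])
want(pose([.460,-.088,.13],[np.pi,0,.262]))
E
```

```text
[ 0.34048043 -0.2801224   0.205     ]
[ 0.34121756 -0.27779064  0.2040637 ] [-3.14112513e+00  2.67921680e-05  2.61363183e-01] 0.725
shift [ 0.1652 -0.1546  0.075 ] turn [-0. -0. -0.] min rows 3.81
```

Request:
{"method": "drive_tool", "body": {
  "series": [
    [0.094, [0.041, -0.038, 0.01], [0, 0, 0]],
    [0.094, [0.082, -0.077, 0.03], [0, 0, 0]],
    [0.094, [0.124, -0.116, 0.05], [0, 0, 0]],
    [0.094, [0.165, -0.155, 0.075], [0, 0, 0]],
    [0.094, [0.165, -0.155, 0.075], [0, 0, 0]]
  ]
}}

```text
time: 1.35
tool_pos: [0.4591, -0.0836, 0.1264]
ee_rot: [-3.138, 0.005, 0.268]
wrist_force: [-0.4, 0.2, 0.2]
width: 0.0937
finger_force: 0.0
```

```bash
python3 - <<'E'
from h import *
applied([.165,-.155,.075],[0,0,0]);print(cmd()[:3,3])
o=robot.get_obs();print(o["tool_pos"],o["ee_rot"],o["time"])
s=imaging.snapshot("side");t=imaging.snapshot("top")
a=cv2.resize(s[170:270,220:360],(420,300),interpolation=2);b=cv2.resize(t[180:280,190:310],(360,300),interpolation=2)
cv2.imwrite("pics/pre.png",np.hstack([a,b])[:,:,::-1])
for X in[(.46,-.088,.105),(.455,-.089,.048)]:print(proj("side",X),proj("top",X))
E
```

```text
[ 0.45970263 -0.08767484  0.13      ]
[ 0.45910998 -0.08358634  0.12643429] [-3.13763731  0.00483446  0.26839199] 1.35
[292.51333461 210.97087528] [245.96108765 223.75070454]
[292.67387071 228.5215106 ] [246.78455304 228.2953818 ]
```

View pics/pre.png

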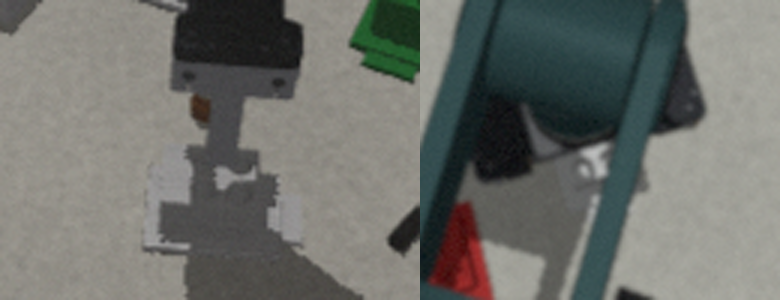

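Side crop: the near finger stands in front of the block's body (crop (225,125)), with the pads straddling it along y, and nothing else is in the way. Descending.

Request:
{"method": "drive_tool", "body": {
  "series": [
    [0.094, [0, 0, 0.02], [0, 0, 0]],
    [0.094, [0, 0, 0.045], [0, 0, 0]],
    [0.094, [0, 0, 0.07], [0, 0, 0]],
    [0.094, [0, 0, 0.085], [0, 0, 0]],
    [0.094, [0, 0, 0.085], [0, 0, 0]]
  ]
}}

```text
time: 2.08
tool_pos: [0.4591, -0.0882, 0.0439]
ee_rot: [-3.141, 0.001, 0.26]
wrist_force: [0.3, 0.5, 0.1]
width: 0.0941
finger_force: 0.0
```

Request:
{"method": "drive_tool", "body": {
  "series": [
    [0.094, [0, 0, 0.003], [0, 0, 0]],
    [0.094, [0, 0, 0.006], [0, 0, 0]],
    [0.094, [0, 0, 0.006], [0, 0, 0]],
    [0.094, [0, 0, 0.006], [0, 0, 0]]
  ]
}}

```text
time: 2.58
tool_pos: [0.4602, -0.0873, 0.0388]
ee_rot: [3.141, -0.0, 0.262]
wrist_force: [0.4, 0.1, -1.1]
width: 0.0939
finger_force: 0.0
```

Request:
{"method": "drive_tool", "body": {
  "series": [
    [0.05, [0, 0, 0], [0, 0, 0]],
    [0.05, [0, 0, 0], [0, 0, 0]],
    [0.05, [0, 0, 0], [0, 0, 0]],
    [0.05, [0, 0, 0], [0, 0, 0]],
    [0.05, [0, 0, 0], [0, 0, 0]]
  ]
}}

```text
time: 3.2
tool_pos: [0.46, -0.0875, 0.0385]
ee_rot: [3.141, -0.0, 0.262]
wrist_force: [0.6, -0.4, -0.3]
width: 0.0537
finger_force: 29.9
```

```bash
cat >> h.py <<'E'
MIX=pose([.548,.1962,0],[0,0,-.066])
BT=pose([-.0052,0,.0385],[np.pi,0,0])   # block in tool
def tgt(tipx,tipz,th,tipy=0,dyaw=0): # tool pose putting tongue tip at mixer (tipx,tipy,tipz), tilt th
    B=MIX@pose([tipx,tipy,tipz],[0,-th,dyaw])@pose([.066,0,0],[0,0,0]); return B@np.linalg.inv(BT)
E
python3 - <<'E'
from h import *
applied([0,0,.091],[0,0,0]);print(cmd()[:3,3])
C=cmd();U=C@rel([0,0,-.13],[0,0,0])
T=tgt(-.030,.10,.25);print(T[:3,3]);want(T,C=U)
E
```

```text
[ 0.45970263 -0.08767484  0.039     ]
[0.57739737 0.19425695 0.15491829]
shift [ 0.1867 -0.2418  0.0141] turn [-0.041  0.248  0.326] min rows 4.89
```

Request:
{"method": "drive_tool", "body": {
  "series": [
    [0.045, [0, 0, -0.01], [0, 0, 0]],
    [0.045, [0, 0, -0.035], [0, 0, 0]],
    [0.045, [0, 0, -0.07], [0, 0, 0]],
    [0.045, [0, 0, -0.105], [0, 0, 0]],
    [0.045, [0, 0, -0.13], [0, 0, 0]]
  ]
}}

```text
time: 3.82
tool_pos: [0.4598, -0.0872, 0.1698]
ee_rot: [3.141, -0.0, 0.262]
wrist_force: [0.5, 0.0, -5.3]
width: 0.0534
finger_force: 30.0
```

Request:
{"method": "drive_tool", "body": {
  "series": [
    [0.045, [0.012, -0.016, 0], [0, 0, 0.02]],
    [0.045, [0.032, -0.042, 0], [0, 0, 0.06]],
    [0.045, [0.054, -0.07, 0], [-0.01, 0.04, 0.1]],
    [0.045, [0.076, -0.098, 0], [-0.015, 0.08, 0.13]],
    [0.045, [0.098, -0.126, 0], [-0.02, 0.12, 0.16]]
  ]
}}

```text
time: 4.45
tool_pos: [0.5214, 0.0608, 0.1676]
ee_rot: [3.132, -0.12, 0.101]
wrist_force: [-0.7, -0.9, -4.5]
width: 0.054
finger_force: 29.9
```

```bash
python3 - <<'E'
from h import *
applied([0,0,-.13],[0,0,0]);applied([.098,-.126,0],[-.02,.12,.16])
want(tgt(-.030,.10,.25))
E
```

```text
shift [ 0.067  -0.1287  0.021 ] turn [-0.021  0.128  0.166] min rows 2.35
```

Request:
{"method": "drive_tool", "body": {
  "series": [
    [0.045, [0.02, -0.038, 0.006], [-0.006, 0.04, 0.05]],
    [0.045, [0.04, -0.076, 0.012], [-0.012, 0.08, 0.1]],
    [0.045, [0.058, -0.11, 0.018], [-0.018, 0.11, 0.14]],
    [0.045, [0.067, -0.1287, 0.021], [-0.021, 0.128, 0.166]],
    [0.045, [0.067, -0.1287, 0.021], [-0.021, 0.128, 0.166]]
  ]
}}

```text
time: 5.08
tool_pos: [0.5761, 0.1959, 0.1523]
ee_rot: [3.14, -0.245, -0.063]
wrist_force: [-0.9, 0.2, -4.6]
width: 0.0536
finger_force: 30.0
```

```bash
python3 - <<'E'
from h import *
applied([.067,-.1287,.021],[-.021,.128,.166]);C=cmd();print(C[:3,3],Rot.from_matrix(C[:3,:3]).as_euler("xyz"))
s=imaging.snapshot("side");t=imaging.snapshot("top")
o=robot.get_obs();print(o["tool_pos"],o["ee_rot"],o["wrist_force"],o["time"])
np.save("s1.npy",s);np.save("t1.npy",t)
f=lambda im,x,y,w,h:cv2.resize(im[y:y+h,x:x+w],(390,int(390*h/w)),interpolation=2)
cv2.imwrite("pics/hook.png",np.hstack([f(s,110,230,160,150)[:360],f(t,100,150,100,100)[:360]])[:,:,::-1])
T=pose(o["tool_pos"],o["ee_rot"])@BT
for q in[(-.066,.022,0),(-.066,-.022,0),(.05,.038,0)]:
    X=(T@[*q,1])[:3];print(q,X,proj("side",X),proj("top",X))
E
```

```text
[0.57743013 0.19428694 0.15492235] [ 3.14130961 -0.25027395 -0.06566237]
[0.57676334 0.19409275 0.15333713] [ 3.13966544 -0.24739975 -0.06501944] [ 0.36641776  0.44989479 -5.88615894] 5.175
(-0.066, 0.022, 0) [0.51872011 0.2198442  0.0985326 ] [199.2017561  340.08020995] [130.67562242 205.15755718]
(-0.066, -0.022, 0) [0.51584055 0.17593861 0.09861481] [212.79034471 316.22260297] [147.03800776 205.80554829]
(0.05, 0.038, 0) [0.63199766 0.22850242 0.12690921] [131.42015551 311.66630663] [125.88881461 161.56021451]
```

View pics/hook.png

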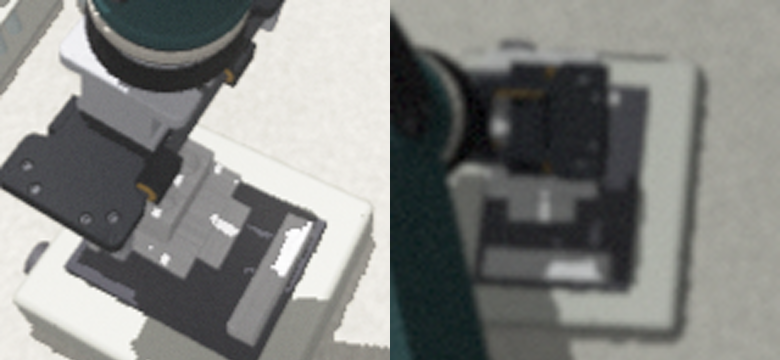

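The side crop shows the block held tilted, tongue (≈(225,235)) facing the lip bar (≈(270,280)). The top crop puts the tongue tip at (509..575, 221), in line with the lip. I'll enlarge the side view to verify the offset.

```bash
python3 - <<'E'
from h import *
s=np.load("s1.npy");t=np.load("t1.npy")
a=cv2.resize(s[295:384,165:255],None,fx=5,fy=5,interpolation=2)
b=cv2.resize(t[190:240,115:165],None,fx=6.6,fy=6.6,interpolation=2)
b=cv2.copyMakeBorder(b,0,max(0,a.shape[0]-b.shape[0]),0,0,0)
cv2.imwrite("pics/hook2.png",np.hstack([a,b])[:,:,::-1])
M=lambda *q:(MIX@[*q,1])[:3]
for n,q in dict(lipL=(-.051,.045,.076),lipR=(-.051,-.045,.076),seatR=(-.075,-.055,.06),seatRf=(.075,-.055,.06)).items():print(n,proj("side",M(*q)),proj("top",M(*q)))
E
```

```text
lipL [204.11534921 364.65968696] [123.92329775 213.60803645]
lipR [230.4637043  315.63831228] [156.84328898 214.94535282]
seatR [245.61635539 320.46752564] [161.08064524 224.62790482]
seatRf [173.55235114 287.30855052] [165.92147664 172.00460752]
```

View pics/hook2.png

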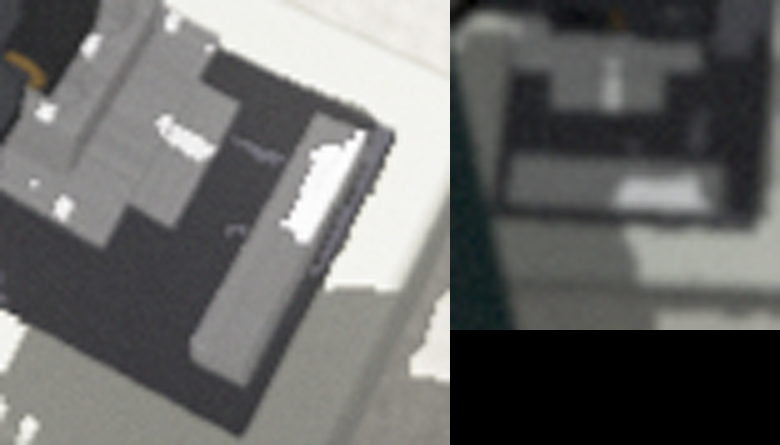

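Side crop: tongue tip corners at (175,226)/(240,100) match the prediction. The lip's front edge at (192,338)–(312,115) is about 2 px left of prediction, and the top view shows the tongue about 2 mm nearer the lip. I'm shifting the mixer estimate by (+2.5, +0.7) mm.

```bash
cat >> h.py <<'E'
MIX=pose([.5505,.1969,0],[0,0,-.066])
SAG=.0015
E
python3 - <<'E'
from h import *
for a in[(-.038,.0615+SAG,.25),(-.048,.0615+SAG,.25),(-.056,.0615+SAG,.25)]:want(tgt(*a))
E
```

```text
shift [-0.0146 -0.0008  0.0345] turn [ 0. -0.  0.] min rows 0.6
shift [-0.0243 -0.0008  0.032 ] turn [ 0. -0.  0.] min rows 0.64
shift [-0.032  -0.0008  0.03  ] turn [ 0. -0.  0.] min rows 0.7
```

Request:
{"method": "drive_tool", "body": {
  "series": [
    [0.045, [-0.005, -0.0008, 0.01], [0, 0, 0]],
    [0.045, [-0.01, -0.0008, 0.022], [0, 0, 0]],
    [0.045, [-0.0135, -0.0008, 0.031], [0, 0, 0]],
    [0.045, [-0.0146, -0.0008, 0.0345], [0, 0, 0]],
    [0.045, [-0.0146, -0.0008, 0.0345], [0, 0, 0]]
  ]
}}

```text
time: 5.8
tool_pos: [0.5717, 0.1954, 0.1185]
ee_rot: [3.141, -0.25, -0.066]
wrist_force: [-6.3, -2.0, 2.0]
width: 0.0534
finger_force: 30.0
```

```bash
python3 - <<'E'
from h import *
applied([-.0146,-.0008,.0345],[0,0,0])
s=imaging.snapshot("side");t=imaging.snapshot("top")
for i in range(4):
    imaging.snapshot("top");o=robot.get_obs()
    print(o["tool_pos"],o["ee_rot"],o["wrist_force"],o["time"], (np.linalg.inv(MIX)@pose(o["tool_pos"],o["ee_rot"])@BT@[-.066,0,0,1])[:3])
a=cv2.resize(s[295:384,165:255],None,fx=5,fy=5,interpolation=2)
b=cv2.resize(t[190:240,115:165],None,fx=6.6,fy=6.6,interpolation=2)
b=cv2.copyMakeBorder(b,0,max(0,a.shape[0]-b.shape[0]),0,0,0)
cv2.imwrite("pics/hook3.png",np.hstack([a,b])[:,:,::-1])
E
```

```text
[0.57162764 0.19538622 0.11847628] [ 3.14065637 -0.24997938 -0.0660603 ] [-4.95821872 -0.30929471  2.74355735] 5.95 [-0.03828118 -0.00014953  0.06355923]
[0.57164162 0.19539207 0.11847909] [ 3.14071894 -0.24999472 -0.06614113] [-6.50762703 -0.21332147  1.59704891] 6.0 [-0.03826677 -0.00013556  0.06356113]
[0.57161013 0.19537029 0.11845272] [ 3.14064128 -0.24988809 -0.06606463] [-5.76708325 -0.94101348  1.95974771] 6.05 [-0.03830261 -0.0001669   0.06354111]
[0.57162036 0.19540005 0.11847114] [ 3.14068616 -0.2499503  -0.06605066] [-5.73588195 -1.52570287  1.44817044] 6.1 [-0.03829094 -0.00013564  0.06355582]
```

View pics/hook3.png

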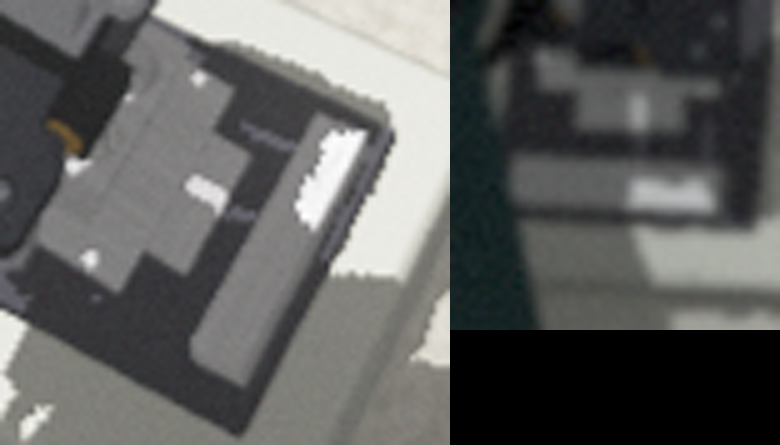

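The tongue is lined up with the lip (top crop tip (577..685,131), lip 512..722). The force of about 7 N up and 6 N towards -x fits the plate's far end touching the catch: at tilt 0.25 it sits at catch height. I'll back up and tilt to 0.36 so that end clears the 33 mm catch.

```bash
python3 - <<'E'
from h import *
want(tgt(-.038,.0815,.25));want(tgt(-.038,.0815,.36))
E
```

```text
shift [ 0.0046 -0.     -0.018 ] turn [ 0. -0.  0.] min rows 0.3
shift [-0.     -0.     -0.0255] turn [0.   0.11 0.  ] min rows 0.59
```

Request:
{"method": "drive_tool", "body": {
  "series": [
    [0.045, [0.0025, 0, -0.01], [0, 0, 0]],
    [0.045, [0.0046, 0, -0.018], [0, 0, 0]],
    [0.045, [0.0023, 0, -0.022], [0, 0.055, 0]],
    [0.045, [0, 0, -0.0255], [0, 0.11, 0]],
    [0.045, [0, 0, -0.0255], [0, 0.11, 0]]
  ]
}}

```text
time: 6.72
tool_pos: [0.5651, 0.1964, 0.1421]
ee_rot: [3.141, -0.36, -0.065]
wrist_force: [0.8, -0.1, -5.0]
width: 0.0534
finger_force: 30.0
```

```bash
cat >> h.py <<'E'
def tip():
    o=robot.get_obs();T=pose(o["tool_pos"],o["ee_rot"])@BT
    print("t",o["time"],"tip(mixer)",((np.linalg.inv(MIX)@T@[-.066,0,0,1])[:3]*1e3).round(1),"rot",o["ee_rot"].round(3),"F",o["wrist_force"].round(1),"M",o["wrist_torque"].round(2));return T
E
python3 - <<'E'
from h import *
applied([0,0,-.0255],[0,.11,0])
s=imaging.snapshot("side");t=imaging.snapshot("top")
T=tip()
for q in[(-.066,.022,0),(-.066,-.022,0),(-.066,.022,.005),(-.066,-.022,.005),(-.05,.038,0),(-.05,.038,.008)]:
    X=(T@[*q,1])[:3];a=proj("side",X);b=proj("top",X);print(q,((a-[165,295]+.4)*5).round(),((b-[115,190]+.4)*6.6+[450,0]).round())
a=cv2.resize(s[295:384,165:255],None,fx=5,fy=5,interpolation=2)
b=cv2.resize(t[190:240,115:165],None,fx=6.6,fy=6.6,interpolation=2)
b=cv2.copyMakeBorder(b,0,max(0,a.shape[0]-b.shape[0]),0,0,0)
cv2.imwrite("pics/hook4.png",np.hstack([a,b])[:,:,::-1])
want(tgt(-.038,.0612+SAG,.36));want(tgt(-.048,.0612+SAG,.36));want(tgt(-.057,.0612+SAG,.36))
E
```

```text
t 6.825 tip(mixer) [-37.4   0.3  81.2] rot [ 3.141 -0.36  -0.066] F [ 0.2 -0.1 -4.5] M [ 0.04  0.49 -0.06]
(-0.066, 0.022, 0) [187. 259.] [564. 120.]
(-0.066, -0.022, 0) [254. 140.] [671. 125.]
(-0.066, 0.022, 0.005) [191. 256.] [560. 122.]
(-0.066, -0.022, 0.005) [257. 136.] [667. 127.]
(-0.05, 0.038, 0) [119. 277.] [525.  80.]
(-0.05, 0.038, 0.008) [124. 272.] [519.  84.]
shift [-0.0067 -0.      0.0175] turn [ 0. -0.  0.] min rows 0.3
shift [-0.016 -0.     0.014] turn [ 0. -0.  0.] min rows 0.34
shift [-0.0244 -0.      0.0109] turn [ 0. -0.  0.] min rows 0.43
```

View pics/hook4.png

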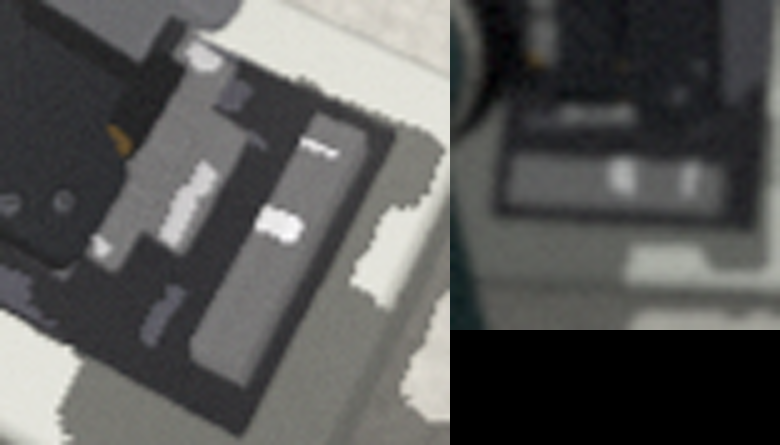

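```bash
python3 - <<'E'
from h import *
from scipy.optimize import least_squares
f=lambda X:(proj("side",X)-[165,295]+.4)*5
Qs=[(-.066,.022,.0025),(-.066,-.022,.0025),(-.05,.038,.004)]
def P(tp,rot,dx=0,dz=0,d=0):
    G=pose([0,0,.006],[0,0,0])@pose([dx,0,dz],[0,d,0])@pose([0,0,-.006],[0,0,0])
    T=pose(tp,rot)@G@BT; return np.array([f((T@[*q,1])[:3]) for q in Qs])
S={"h2":([.5768,.1941,.1533],[3.1405,-.2474,-.065],[(175,226),(240,100),(105,246)]),
"h3":([.5716,.1954,.1185],[3.1407,-.25,-.066],[(183,275),(250,160),(122,292)]),
"h4":([.5651,.1964,.1421],[3.141,-.36,-.066],[(178,250),(247,127),(108,270)])}
for k,(tp,r,ob) in S.items(): print(k,P(tp,r).round(0).tolist(),"obs-pred mm-ish px",(np.array(ob)-P(tp,r)).mean(0).round(1))
E
```

```text
h2 [[174.0, 225.0], [242.0, 106.0], [104.0, 244.0]] obs-pred mm-ish px [ 0.2 -0.9]
h3 [[196.0, 277.0], [261.0, 160.0], [129.0, 296.0]] obs-pred mm-ish px [-10.5  -2.2]
h4 [[192.0, 259.0], [258.0, 140.0], [124.0, 277.0]] obs-pred mm-ish px [-13.6  -9.7]
```

Residuals show the contact made the block slip a few mm in the grip. I'll look at it once, wider, to estimate its true tilt.

```bash
python3 - <<'E'
from h import *
s=imaging.snapshot("side");tip()
cv2.imwrite("s4.png",s[:,:,::-1])
cv2.imwrite("pics/wide.png",cv2.resize(s[260:375,105:255],None,fx=5,fy=5,interpolation=2)[:,:,::-1])
E
```

```text
t 6.875 tip(mixer) [-37.2   0.3  81.2] rot [ 3.141 -0.36  -0.066] F [ 0.2  0.  -4.6] M [ 0.07  0.54 -0.03]
```

View pics/wide.png

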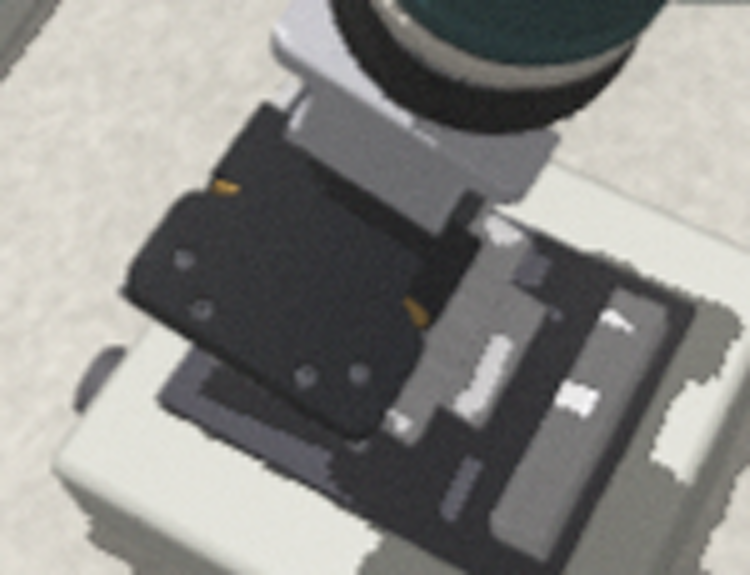

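```bash
python3 - <<'E'
from h import *
g=lambda X:(proj("top",X)-[115,190]+.4)*6.6+[450,0]
for k,tp,r in[("h2",[.5768,.1941,.1533],[3.1405,-.2474,-.065]),("h3",[.5716,.1954,.1185],[3.1407,-.25,-.066]),("h4",[.5651,.1964,.1421],[3.141,-.36,-.066])]:
    T=pose(tp,r)@BT
    for z in(0,.005):print(k,z,[g((T@[-.066,y,z,1])[:3]).round(0).tolist() for y in(.022,-.022)])
# column profile of current top view through tongue, averaged over cols
t=np.mean([imaging.snapshot("top").astype(float) for _ in range(3)],0).mean(2)
print("rows 198..222:",t[198:222,134:138].mean(1).round(0),t[198:222,143:147].mean(1).round(0))
print("cols 125..155 @204-206",t[204:207,125:156].mean(0).round(0))
s=np.mean([imaging.snapshot("side").astype(float) for _ in range(2)],0)
E
```

```text
h2 0 [[556.0, 103.0], [664.0, 107.0]]
h2 0.005 [[552.0, 103.0], [660.0, 108.0]]
h3 0 [[578.0, 130.0], [683.0, 134.0]]
h3 0.005 [[574.0, 131.0], [680.0, 135.0]]
h4 0 [[564.0, 123.0], [670.0, 127.0]]
h4 0.005 [[560.0, 125.0], [667.0, 129.0]]
rows 198..222: [29. 29. 27. 29. 29. 26. 22. 46. 82. 90. 69. 45. 38. 38. 38. 51. 77. 92.
 96. 95. 96. 94. 87. 69.] [ 32.  30.  31.  31.  30.  31.  31.  34.  34.  36.  35.  35.  36.  37.
  38.  51.  77.  94.  99. 100.  99.  96.  92.  78.]
cols 125..155 @204-206 [36. 36. 40. 39. 38. 35. 36. 40. 45. 47. 51. 50. 51. 51. 52. 58. 61. 52.
 38. 31. 31. 33. 33. 41. 49. 45. 36. 31. 30. 27. 32.]
```

The far end is hidden by the hand, but the top view agrees on y and shows the tip about 3 mm further in +x after the slip. I'll lower in guarded steps to find the seat by touch.

```bash
python3 - <<'E'
from h import *
for z in(.072,.068,.064,.060):want(tgt(-.046,z,.34))
E
```

```text
shift [-0.0101 -0.      0.0075] turn [ 0.   -0.02  0.  ] min rows 0.2
shift [-0.0115 -0.      0.0112] turn [ 0.   -0.02  0.  ] min rows 0.26
shift [-0.0129 -0.      0.0149] turn [ 0.   -0.02  0.  ] min rows 0.32
shift [-0.0144 -0.      0.0187] turn [ 0.   -0.02  0.  ] min rows 0.38
```

Request:
{"method": "drive_tool", "body": {
  "series": [
    [0.045, [-0.004, 0, 0.003], [0, -0.01, 0]],
    [0.045, [-0.0101, 0, 0.0075], [0, -0.02, 0]],
    [0.045, [-0.0108, 0, 0.0095], [0, -0.02, 0]],
    [0.045, [-0.0108, 0, 0.0095], [0, -0.02, 0]]
  ]
}}

```text
time: 7.62
tool_pos: [0.5589, 0.1965, 0.1288]
ee_rot: [3.141, -0.34, -0.066]
wrist_force: [-0.6, -0.8, -3.7]
width: 0.0538
finger_force: 30.0
```

Request:
{"method": "drive_tool", "body": {
  "series": [
    [0.045, [-0.0008, 0, 0.002], [0, 0, 0]],
    [0.045, [-0.0008, 0, 0.002], [0, 0, 0]]
  ]
}}

```text
time: 7.88
tool_pos: [0.559, 0.1966, 0.1271]
ee_rot: [3.141, -0.34, -0.066]
wrist_force: [-0.0, -1.4, -5.2]
width: 0.0536
finger_force: 30.0
```

Request:
{"method": "drive_tool", "body": {
  "series": [
    [0.045, [-0.0008, 0, 0.002], [0, 0, 0]],
    [0.045, [-0.0008, 0, 0.002], [0, 0, 0]]
  ]
}}

```text
time: 8.12
tool_pos: [0.5588, 0.1966, 0.1247]
ee_rot: [3.141, -0.34, -0.066]
wrist_force: [-0.2, -0.3, -5.8]
width: 0.0537
finger_force: 30.0
```

Request:
{"method": "drive_tool", "body": {
  "series": [
    [0.045, [-0.0006, 0, 0.0015], [0, 0, 0]],
    [0.045, [-0.0006, 0, 0.0015], [0, 0, 0]]
  ]
}}

```text
time: 8.38
tool_pos: [0.5588, 0.1966, 0.1232]
ee_rot: [3.141, -0.34, -0.066]
wrist_force: [0.1, -0.2, -4.7]
width: 0.0534
finger_force: 30.0
```

Request:
{"method": "drive_tool", "body": {
  "series": [
    [0.045, [-0.0004, 0, 0.001], [0, 0, 0]],
    [0.045, [-0.0004, 0, 0.001], [0, 0, 0]]
  ]
}}

```text
time: 8.62
tool_pos: [0.5588, 0.1966, 0.1222]
ee_rot: [3.141, -0.34, -0.066]
wrist_force: [1.2, -0.2, -4.0]
width: 0.0535
finger_force: 30.0
```

```bash
python3 - <<'E'
from h import *
applied([-.0108,0,.0095],[0,-.02,0])
for v in[(-.0008,.002),(-.0008,.002),(-.0006,.0015),(-.0004,.001)]:applied([v[0],0,v[1]],[0,0,0])
tip();print((np.linalg.inv(MIX)@cmd()@BT@[-.066,0,0,1])[:3])
E
```

```text
t 8.625 tip(mixer) [-46.    0.2  62.2] rot [ 3.141 -0.34  -0.066] F [ 1.2 -0.2 -4. ] M [0.05 0.52 0.01]
[-4.61800880e-02 -7.61094896e-05  6.28388745e-02]
```

Request:
{"method": "drive_tool", "body": {
  "series": [
    [0.045, [-0.0004, 0, 0.001], [0, 0, 0]],
    [0.045, [-0.0004, 0, 0.001], [0, 0, 0]]
  ]
}}

```text
time: 8.88
tool_pos: [0.5591, 0.1966, 0.1216]
ee_rot: [3.141, -0.341, -0.066]
wrist_force: [0.1, -0.1, -3.9]
width: 0.0539
finger_force: 30.0
```

Request:
{"method": "drive_tool", "body": {
  "series": [
    [0.045, [-0.0004, 0, 0.001], [0, 0, 0]],
    [0.045, [-0.0004, 0, 0.001], [0, 0, 0]]
  ]
}}

```text
time: 9.12
tool_pos: [0.5595, 0.1967, 0.1212]
ee_rot: [3.142, -0.342, -0.066]
wrist_force: [0.8, -0.9, -1.6]
width: 0.0537
finger_force: 30.0
```

Request:
{"method": "drive_tool", "body": {
  "series": [
    [0.045, [0.0005, 0, -0.0012], [0, 0, 0]],
    [0.045, [-0.0015, 0, -0.002], [0, 0, 0]],
    [0.045, [-0.0034, 0, -0.0026], [0, 0, 0]],
    [0.045, [-0.0052, 0, -0.0032], [0, 0, 0]],
    [0.045, [-0.0052, 0, -0.0032], [0, 0, 0]]
  ]
}}

```text
time: 9.75
tool_pos: [0.5526, 0.1971, 0.1215]
ee_rot: [3.141, -0.34, -0.066]
wrist_force: [2.0, -0.1, -4.1]
width: 0.0537
finger_force: 30.0
```

Request:
{"method": "drive_tool", "body": {
  "series": [
    [0.045, [-0.0019, 0, -0.0007], [0, 0, 0]],
    [0.045, [-0.0038, 0, -0.0013], [0, 0, 0]],
    [0.045, [-0.0038, 0, -0.0013], [0, 0, 0]]
  ]
}}

```text
time: 10.12
tool_pos: [0.5486, 0.1973, 0.1214]
ee_rot: [3.141, -0.34, -0.066]
wrist_force: [0.6, 0.2, -2.7]
width: 0.0537
finger_force: 30.0
```

Request:
{"method": "drive_tool", "body": {
  "series": [
    [0.045, [-0.001, 0, -0.0005], [0, 0, 0]],
    [0.045, [-0.0019, 0, -0.0009], [0, 0, 0]],
    [0.045, [-0.0019, 0, -0.0009], [0, 0, 0]]
  ]
}}

```text
time: 10.5
tool_pos: [0.5465, 0.1974, 0.1215]
ee_rot: [3.141, -0.34, -0.066]
wrist_force: [0.4, 0.0, -3.1]
width: 0.0532
finger_force: 30.0
```

Request:
{"method": "drive_tool", "body": {
  "series": [
    [0.045, [-0.001, 0, -0.0004], [0, 0, 0]],
    [0.045, [-0.0019, 0, -0.0007], [0, 0, 0]],
    [0.045, [-0.0019, 0, -0.0007], [0, 0, 0]]
  ]
}}

```text
time: 10.88
tool_pos: [0.5445, 0.1975, 0.1215]
ee_rot: [3.141, -0.34, -0.066]
wrist_force: [0.5, -0.1, -3.5]
width: 0.0537
finger_force: 30.0
```

Request:
{"method": "drive_tool", "body": {
  "series": [
    [0.045, [-0.0007, 0, -0.00025], [0, 0, 0]],
    [0.045, [-0.0014, 0, -0.0005], [0, 0, 0]],
    [0.045, [-0.0014, 0, -0.0005], [0, 0, 0]]
  ]
}}

```text
time: 11.25
tool_pos: [0.5435, 0.1976, 0.1219]
ee_rot: [3.141, -0.341, -0.066]
wrist_force: [2.0, 0.2, -3.4]
width: 0.0539
finger_force: 30.0
```

Request:
{"method": "drive_tool", "body": {
  "series": [
    [0.045, [-0.0007, 0, -0.00025], [0, 0, 0]],
    [0.045, [-0.0014, 0, -0.0005], [0, 0, 0]],
    [0.045, [-0.0014, 0, -0.0005], [0, 0, 0]]
  ]
}}

```text
time: 11.62
tool_pos: [0.5426, 0.1977, 0.1225]
ee_rot: [3.141, -0.343, -0.066]
wrist_force: [3.0, -1.2, -2.2]
width: 0.0535
finger_force: 30.0
```

```bash
python3 - <<'E'
from h import *
# replay moves since last bookkeeping
for a,c in[(-.0004,.001),(-.0004,.001),(-.0052,-.0032),(-.0038,-.0013),(-.0019,-.0009),(-.0019,-.0007),(-.0014,-.0005),(-.0014,-.0005)]:applied([a,0,c],[0,0,0])
s=imaging.snapshot("side");t=imaging.snapshot("top");T=tip()
print((np.linalg.inv(MIX)@cmd()@BT@[-.066,0,0,1])[:3])
a=cv2.resize(s[295:384,165:255],None,fx=5,fy=5,interpolation=2)
b=cv2.resize(t[190:240,115:165],None,fx=6.6,fy=6.6,interpolation=2)
b=cv2.convertScaleAbs(cv2.copyMakeBorder(b,0,max(0,a.shape[0]-b.shape[0]),0,0,0),alpha=1.6)
cv2.imwrite("pics/hook5.png",np.hstack([a,b])[:,:,::-1])
E
```

```text
t 11.725 tip(mixer) [-62.1   0.2  62.3] rot [ 3.141 -0.342 -0.066] F [ 4.3 -1.5 -1.3] M [-0.14 -0.61 -0.05]
[-6.33418663e-02 -8.08834071e-05  6.21730332e-02]
```

View pics/hook5.png

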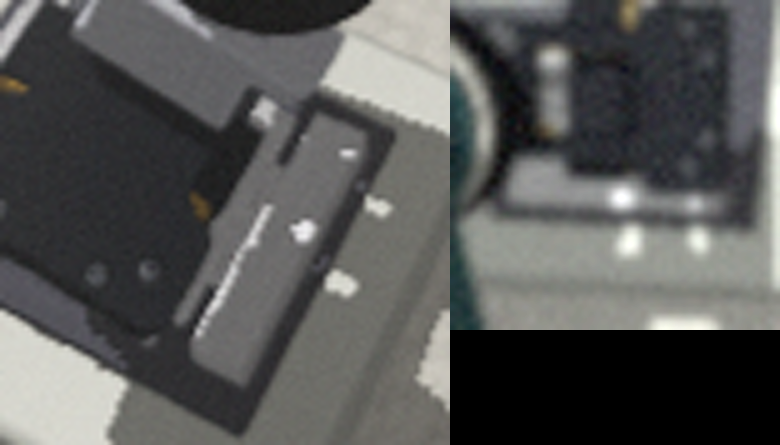

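Side crop: the tongue has disappeared under the lip, leaving only a 3–4 mm dark gap between the plate's edge (285,150) and the lip. It's hooked and touching the wall. Now the controlled swing about the tip.

```bash
python3 - <<'E'
from h import *
for th in(.34,.30,.26,.22,.18,.16,.14,.12,.1):print(th);want(tgt(-.0603,.0625,th))
E
```

```text
0.34
shift [ 0.003  -0.      0.0007] turn [ 0. -0.  0.] min rows 0.05
0.3
shift [ 0.0045 -0.      0.0036] turn [ 0.   -0.04  0.  ] min rows 0.22
0.26
shift [ 0.0058 -0.      0.0065] turn [ 0.   -0.08  0.  ] min rows 0.43
0.22
shift [ 0.0071 -0.      0.0095] turn [ 0.   -0.12  0.  ] min rows 0.65
0.18
shift [ 0.0082 -0.      0.0126] turn [ 0.   -0.16  0.  ] min rows 0.86
0.16
shift [ 0.0087 -0.      0.0141] turn [ 0.   -0.18  0.  ] min rows 0.97
0.14
shift [ 0.0092 -0.      0.0156] turn [ 0.  -0.2  0. ] min rows 1.08
0.12
shift [ 0.0097 -0.      0.0172] turn [ 0.   -0.22  0.  ] min rows 1.18
0.1
shift [ 0.0101 -0.      0.0188] turn [ 0.   -0.24  0.  ] min rows 1.29
```

Request:
{"method": "drive_tool", "body": {
  "series": [
    [0.045, [0.003, 0, 0.0007], [0, 0, 0]],
    [0.045, [0.0045, 0, 0.0036], [0, -0.04, 0]],
    [0.045, [0.0058, 0, 0.0065], [0, -0.08, 0]],
    [0.045, [0.0071, 0, 0.0095], [0, -0.12, 0]],
    [0.045, [0.0071, 0, 0.0095], [0, -0.12, 0]]
  ]
}}

```text
time: 12.35
tool_pos: [0.5516, 0.1971, 0.1145]
ee_rot: [3.141, -0.218, -0.066]
wrist_force: [1.9, -0.6, -0.2]
width: 0.0535
finger_force: 30.0
```

```bash
python3 - <<'E'
from h import *
applied([.0071,0,.0095],[0,-.12,0]);tip()
for th in(.2,.18,.16,.14,.12,.1):print(th);want(tgt(-.0603,.0625,th))
E
```

```text
t 12.35 tip(mixer) [-60.1   0.3  61.5] rot [ 3.141 -0.218 -0.066] F [ 1.9 -0.6 -0.2] M [-0.    0.1  -0.04]
0.2
shift [ 0.0007 -0.      0.0015] turn [ 0.   -0.02  0.  ] min rows 0.11
0.18
shift [ 0.0015 -0.      0.0029] turn [ 0.   -0.04  0.  ] min rows 0.22
0.16
shift [ 0.0022 -0.      0.0044] turn [ 0.   -0.06  0.  ] min rows 0.32
0.14
shift [ 0.0028 -0.      0.0058] turn [ 0.   -0.08  0.  ] min rows 0.43
0.12
shift [ 0.0035 -0.      0.0073] turn [ 0.  -0.1  0. ] min rows 0.54
0.1
shift [ 0.0041 -0.      0.0088] turn [ 0.   -0.12  0.  ] min rows 0.65
```

Request:
{"method": "drive_tool", "body": {
  "series": [
    [0.045, [0.0007, 0, 0.0015], [0, -0.02, 0]],
    [0.045, [0.0015, 0, 0.0029], [0, -0.04, 0]],
    [0.045, [0.0022, 0, 0.0044], [0, -0.06, 0]],
    [0.045, [0.0022, 0, 0.0044], [0, -0.06, 0]]
  ]
}}

```text
time: 12.85
tool_pos: [0.5546, 0.197, 0.1108]
ee_rot: [3.141, -0.159, -0.066]
wrist_force: [0.7, 0.4, -1.7]
width: 0.0536
finger_force: 30.0
```

```bash
python3 - <<'E'
from h import *
applied([.0022,0,.0044],[0,-.06,0]);tip()
for th in(.14,.12,.1,.08,.06,.04):print(th);want(tgt(-.0603,.0625,th))
E
```

```text
t 12.85 tip(mixer) [-60.1   0.3  61.5] rot [ 3.141 -0.159 -0.066] F [ 0.7  0.4 -1.7] M [ 0.15  0.29 -0.05]
0.14
shift [ 0.0007 -0.      0.0014] turn [ 0.   -0.02  0.  ] min rows 0.11
0.12
shift [ 0.0014 -0.      0.0028] turn [ 0.   -0.04  0.  ] min rows 0.22
0.1
shift [ 0.0021 -0.      0.0043] turn [ 0.   -0.06  0.  ] min rows 0.32
0.08
shift [ 0.0028 -0.      0.0058] turn [ 0.   -0.08  0.  ] min rows 0.43
0.06
shift [ 0.0034 -0.      0.0073] turn [ 0.  -0.1  0. ] min rows 0.54
0.04
shift [ 0.0041 -0.0001  0.0088] turn [ 0.   -0.12  0.  ] min rows 0.65
```

Continuing until the plate rests on the ramp.

Request:
{"method": "drive_tool", "body": {
  "series": [
    [0.045, [0.0007, 0, 0.0014], [0, -0.02, 0]],
    [0.045, [0.0014, 0, 0.0028], [0, -0.04, 0]],
    [0.045, [0.0014, 0, 0.0028], [0, -0.04, 0]]
  ]
}}

```text
time: 13.22
tool_pos: [0.5566, 0.1968, 0.1084]
ee_rot: [3.141, -0.119, -0.066]
wrist_force: [0.1, 0.2, -3.4]
width: 0.0535
finger_force: 30.0
```

Request:
{"method": "drive_tool", "body": {
  "series": [
    [0.045, [0.0007, 0, 0.0015], [0, -0.02, 0]],
    [0.045, [0.0007, 0, 0.0015], [0, -0.02, 0]]
  ]
}}

```text
time: 13.48
tool_pos: [0.557, 0.1968, 0.1079]
ee_rot: [3.141, -0.099, -0.066]
wrist_force: [-3.6, 0.2, 2.1]
width: 0.0537
finger_force: 30.0
```

The plate now rests on the ramp (force -3.6 x, ≈+6.6 N up). Releasing.

Request:
{"method": "drive_tool", "body": {
  "series": [
    [0.06, [0, 0, 0], [0, 0, 0]],
    [0.07, [0, 0, 0], [0, 0, 0]],
    [0.085, [0, 0, 0], [0, 0, 0]],
    [0.085, [0, 0, 0], [0, 0, 0]]
  ]
}}

```text
time: 13.98
tool_pos: [0.5576, 0.1967, 0.1074]
ee_rot: [3.141, -0.101, -0.066]
wrist_force: [-0.8, 0.6, -1.1]
width: 0.084
finger_force: 0.0
```

```bash
python3 - <<'E'
from h import *
applied([.0014,0,.0028],[0,-.04,0]);applied([.0007,0,.0015],[0,-.02,0])
U=cmd()@rel([0,0,-.06],[0,0,0])
print((MIX@[.035,0,.15,1])[:3])
want(pose((MIX@[.035,.0005,.160,1])[:3],[np.pi,0,-.066]))
E
```

```text
[0.5854238  0.19459168 0.15      ]
shift [ 0.0335 -0.0005 -0.049 ] turn [ 0.  -0.1  0. ] min rows 0.95
```

Request:
{"method": "drive_tool", "body": {
  "series": [
    [0.085, [0, 0, -0.02], [0, 0, 0]],
    [0.085, [0, 0, -0.045], [0, 0, 0]],
    [0.05, [0.01, -0.0005, -0.052], [0, -0.03, 0]],
    [0.02, [0.022, -0.0005, -0.05], [0, -0.06, 0]],
    [0.0, [0.0335, -0.0005, -0.049], [0, -0.1, 0]]
  ]
}}

```text
time: 14.6
tool_pos: [0.5862, 0.1954, 0.1598]
ee_rot: [3.141, -0.0, -0.066]
wrist_force: [0.6, 0.6, 0.2]
width: 0.0588
finger_force: 0.0
```

Request:
{"method": "drive_tool", "body": {
  "series": [
    [0.0, [0, 0, 0], [0, 0, 0]],
    [0.0, [0, 0, 0], [0, 0, 0]],
    [0.0, [0, 0, 0], [0, 0, 0]],
    [0.0, [0, 0, 0.004], [0, 0, 0]],
    [0.0, [0, 0, 0.008], [0, 0, 0]]
  ]
}}

```text
time: 15.22
tool_pos: [0.5855, 0.1955, 0.1513]
ee_rot: [3.141, -0.0, -0.066]
wrist_force: [-0.8, 0.2, -0.4]
width: 0.0088
finger_force: 0.0
```

Request:
{"method": "drive_tool", "body": {
  "series": [
    [0.0, [0, 0, 0], [0, 0, 0]],
    [0.0, [0, 0, 0.003], [0, 0, 0]],
    [0.0, [0, 0, 0.006], [0, 0, 0]],
    [0.0, [0, 0, 0.008], [0, 0, 0]],
    [0.0, [0, 0, 0.008], [0, 0, 0]]
  ]
}}

```text
time: 15.85
tool_pos: [0.5857, 0.1953, 0.1431]
ee_rot: [3.141, 0.0, -0.066]
wrist_force: [-0.6, 0.7, -1.2]
width: 0.0002
finger_force: 0.0
```

Request:
{"method": "drive_tool", "body": {
  "series": [
    [0.0, [0, 0, 0.001], [0, 0, 0]],
    [0.0, [0, 0, 0.002], [0, 0, 0]],
    [0.0, [0, 0, 0.003], [0, 0, 0]],
    [0.0, [0, 0, 0.003], [0, 0, 0]]
  ]
}}

```text
time: 16.35
tool_pos: [0.5857, 0.1954, 0.1403]
ee_rot: [3.141, -0.0, -0.066]
wrist_force: [0.7, 0.3, 0.3]
width: 0.0005
finger_force: 0.0
```

Request:
{"method": "drive_tool", "body": {
  "series": [
    [0.0, [0, 0, 0.001], [0, 0, 0]],
    [0.0, [0, 0, 0.002], [0, 0, 0]],
    [0.0, [0, 0, 0.002], [0, 0, 0]]
  ]
}}

```text
time: 16.73
tool_pos: [0.5857, 0.1953, 0.1383]
ee_rot: [3.141, 0.0, -0.066]
wrist_force: [-0.4, 0.4, -0.3]
width: 0.0001
finger_force: 0.0
```

Request:
{"method": "drive_tool", "body": {
  "series": [
    [0.0, [0, 0, 0.001], [0, 0, 0]],
    [0.0, [0, 0, 0.002], [0, 0, 0]],
    [0.0, [0, 0, 0.002], [0, 0, 0]]
  ]
}}

```text
time: 17.1
tool_pos: [0.5857, 0.1953, 0.1363]
ee_rot: [3.141, -0.0, -0.066]
wrist_force: [0.2, -0.6, -0.1]
width: 0.0005
finger_force: 0.0
```

Request:
{"method": "drive_tool", "body": {
  "series": [
    [0.0, [0, 0, 0.001], [0, 0, 0]],
    [0.0, [0, 0, 0.0015], [0, 0, 0]],
    [0.0, [0, 0, 0.0015], [0, 0, 0]]
  ]
}}

```text
time: 17.48
tool_pos: [0.5858, 0.1954, 0.1349]
ee_rot: [3.141, -0.0, -0.066]
wrist_force: [0.2, 0.4, -0.1]
width: 0.0008
finger_force: 0.0
```

Request:
{"method": "drive_tool", "body": {
  "series": [
    [0.0, [0, 0, 0.001], [0, 0, 0]],
    [0.0, [0, 0, 0.0015], [0, 0, 0]],
    [0.0, [0, 0, 0.0015], [0, 0, 0]]
  ]
}}

```text
time: 17.85
tool_pos: [0.5858, 0.1953, 0.1333]
ee_rot: [3.141, -0.0, -0.066]
wrist_force: [0.3, -0.7, 0.1]
width: 0.0001
finger_force: 0.0
```

Request:
{"method": "drive_tool", "body": {
  "series": [
    [0.0, [0, 0, 0.001], [0, 0, 0]],
    [0.0, [0, 0, 0.001], [0, 0, 0]]
  ]
}}

```text
time: 18.1
tool_pos: [0.5857, 0.1953, 0.1323]
ee_rot: [3.141, -0.0, -0.066]
wrist_force: [-0.2, 0.2, 0.0]
width: 0.0005
finger_force: 0.0
```

Request:
{"method": "drive_tool", "body": {
  "series": [
    [0.0, [0, 0, 0.001], [0, 0, 0]],
    [0.0, [0, 0, 0.001], [0, 0, 0]]
  ]
}}

```text
time: 18.35
tool_pos: [0.5857, 0.1954, 0.1313]
ee_rot: [3.141, -0.0, -0.066]
wrist_force: [-0.4, 0.7, -0.0]
width: 0.0003
finger_force: 0.0
```

```bash
python3 - <<'E'
from h import *
t=imaging.snapshot("top");s=imaging.snapshot("side");cv2.imwrite("s6.png",s[:,:,::-1]);cv2.imwrite("t6.png",t[:,:,::-1])
print(robot.get_obs()["wrist_force"])
ii=np.linalg.inv(MIX)
# gray profile along mixer x at several y, heights of plate top / body top for flat pose
for n,im in(("side",s),("top",t)):
  for y in(-.034,.034,0.02,-.02):
    for z in(.068,.108):
      print(n,y,z,[int(im[tuple(proj(n,(MIX@[x,y,z,1])[:3]).round().astype(int)[::-1])].mean()) for x in np.arange(-.052,.072,.004)])
E
```

```text
[0.83932214 0.59934793 0.81469148]
side -0.034 0.068 [240, 170, 116, 236, 236, 236, 239, 240, 233, 117, 134, 131, 125, 129, 128, 127, 136, 133, 128, 125, 128, 126, 119, 187, 236, 237, 237, 118, 109, 99, 69]
side -0.034 0.108 [129, 118, 119, 112, 79, 79, 77, 77, 76, 77, 75, 73, 76, 75, 71, 68, 76, 74, 82, 67, 70, 105, 104, 105, 104, 99, 106, 107, 80, 41, 42]
side 0.034 0.068 [242, 114, 77, 135, 134, 132, 131, 131, 132, 133, 133, 127, 132, 132, 131, 134, 134, 133, 136, 137, 136, 138, 136, 136, 135, 130, 140, 157, 227, 236, 212]
side 0.034 0.108 [131, 135, 132, 132, 130, 112, 123, 124, 126, 122, 121, 124, 123, 126, 122, 123, 124, 122, 125, 120, 124, 126, 129, 243, 220, 187, 101, 231, 232, 231, 208]
side 0.02 0.068 [242, 212, 128, 135, 133, 135, 134, 131, 113, 123, 126, 127, 125, 125, 123, 124, 126, 121, 123, 122, 124, 122, 121, 120, 122, 122, 124, 209, 240, 99, 106]
side 0.02 0.108 [134, 130, 131, 130, 127, 113, 114, 135, 130, 124, 122, 115, 132, 131, 131, 126, 122, 119, 129, 133, 133, 131, 133, 131, 129, 95, 93, 117, 185, 180, 181]
side -0.02 0.068 [140, 173, 173, 157, 220, 212, 128, 1
[... 769 characters left out ...]
, 29, 34, 28, 30, 31, 25, 30, 29, 28, 27, 32, 23, 30, 50, 49, 46, 44, 23, 24, 16, 17, 15, 22, 19, 18, 21, 14]
top 0.02 0.068 [153, 118, 103, 99, 98, 101, 98, 94, 95, 97, 98, 98, 98, 95, 97, 96, 95, 98, 95, 96, 94, 97, 95, 79, 69, 61, 52, 38, 33, 30, 35]
top 0.02 0.108 [25, 29, 32, 33, 34, 39, 43, 44, 45, 63, 66, 81, 93, 88, 79, 70, 67, 76, 86, 95, 86, 67, 50, 42, 43, 39, 30, 19, 41, 68, 76]
top -0.02 0.068 [120, 107, 133, 167, 157, 126, 109, 84, 77, 77, 80, 73, 73, 75, 75, 78, 81, 97, 100, 91, 77, 74, 70, 70, 70, 40, 35, 44, 54, 54, 42]
top -0.02 0.108 [103, 103, 102, 98, 96, 95, 128, 135, 135, 148, 135, 119, 98, 95, 128, 143, 146, 149, 156, 162, 164, 135, 93, 38, 33, 39, 37, 35, 36, 36, 36]
```

No contact below the expected top height, so something doesn't match. I'll retreat clear and measure the block's outline numerically.

Request:
{"method": "drive_tool", "body": {
  "series": [
    [0.0, [0, 0, -0.03], [0, 0, 0]],
    [0.0, [0, 0, -0.08], [0, 0, 0]],
    [0.0, [0, 0.05, -0.1], [0, 0, 0]],
    [0.0, [0, 0.105, -0.1], [0, 0, 0]],
    [0.0, [0, 0.16, -0.1], [0, 0, 0]]
  ]
}}

```text
time: 19.08
tool_pos: [0.5752, 0.0344, 0.2323]
ee_rot: [3.141, -0.002, -0.065]
wrist_force: [0.6, -0.3, 0.0]
width: 0.0007
finger_force: 0.0
```

```bash
python3 - <<'E'
from h import *
put(pose((MIX@[.035,.0005,.132,1])[:3],[np.pi,0,-.066])@rel([0,.16,-.1],[0,0,0]))
for n in("side","top"):
    im=imaging.snapshot(n);cv2.imwrite(n+"7.png",im[:,:,::-1])
    c=proj(n,(MIX@[.005,0,.09,1])[:3]);print(n,c.round(1))
    g=cv2.cvtColor(cv2.resize(im,None,fx=4,fy=4,interpolation=2),cv2.COLOR_RGB2GRAY)
    hsv=cv2.cvtColor(cv2.resize(im,None,fx=4,fy=4,interpolation=2),cv2.COLOR_RGB2HSV)
    m=((g>95)).astype(np.uint8)
    # connected bright region at block centre, bounded by dark seat
    nl,lab,st,ce=cv2.connectedComponentsWithStats(m,connectivity=4)
    ls=[l for l in range(1,nl) if st[l,4]>1500 and abs(ce[l]/4-c).max()<60]
    for l in ls:
        cn=max(cv2.findContours((lab==l).astype(np.uint8),0,1)[0],key=cv2.contourArea)
        print(st[l],(cv2.approxPolyDP(cn,7,True)[:,0]/4).tolist() if st[l,4]<60000 else "big")
    # predicted flat corners
    for nm,z,ps in(("plate",.068,[(.056,.038),(.056,-.038),(-.044,-.038),(-.044,.038)]),("body",.108,[(.046,.027),(.046,-.027),(-.024,-.027),(-.024,.027)]),("lip",.076,[(-.051,.045),(-.051,-.045)])):
        print(nm,[proj(n,(MIX@[*p,z,1])[:3]).round(1).tolist() for p in ps])
E
```

```text
side [186.3 321.1]
[ 912 1084   82   50 2341] [[228.0, 280.5], [242.75, 283.25], [248.25, 275.5], [235.75, 271.0]]
[  624  1164   219   195 17214] [[174.25, 291.0], [165.25, 301.25], [156.0, 318.75], [193.75, 339.5], [210.5, 309.5]]
[  583  1268   365   209 20640] [[236.75, 324.5], [226.75, 321.75], [220.75, 329.0], [219.0, 327.75], [221.0, 322.75], [210.25, 317.25], [213.0, 327.5], [197.75, 352.75], [163.0, 334.75], [156.5, 321.5], [150.5, 323.0], [145.75, 329.75], [200.25, 359.75], [207.0, 352.0], [203.0, 363.75], [213.0, 369.0]]
plate [[150.2, 333.7], [175.1, 296.6], [223.7, 319.4], [201.4, 360.2]]
body [[154.5, 320.1], [173.0, 292.8], [208.6, 309.4], [191.5, 338.7]]
lip [[202.5, 364.5], [229.0, 315.5]]
top [140.8 192.2]
[ 549  531   39  140 2246] [[146.0, 133.0], [138.5, 134.5], [137.75, 167.5], [140.75, 166.0], [142.75, 138.5]]
[  543   670   173   160 18014] [[137.5, 175.75], [137.0, 205.25], [155.25, 206.5], [159.75, 172.75], [165.75, 174.0], [164.25, 206.0], [174.75, 205.25], [178.75, 173.75], [173.25, 168.5], [153.5, 167.75], [152.0, 175.25]]
plate [[131.4, 175.6], [158.4, 176.7], [155.0, 211.9], [127.5, 210.8]]
body [[130.5, 175.6], [150.4, 176.4], [147.8, 201.8], [127.6, 201.0]]
lip [[123.7, 212.7], [156.6, 214.0]]
```

```bash
python3 - <<'E'
from h import *
from scipy.optimize import least_squares
Q=np.array([(.04,.027,.048),(.04,-.027,.048),(-.03,-.027,.048),(-.03,.027,.048)])
ob=np.array([(156,318.75),(174.25,291),(210.5,309.5),(193.75,339.5)])-.4+.12
def pr(p,Q=Q):
    x,y,th,yaw=p;B=MIX@pose([x,y,.06],[0,-th,yaw])@pose([.066,0,0],[0,0,0])
    return np.array([proj("side",(B@[*q,1])[:3]) for q in Q])
r=least_squares(lambda p:(pr(p)-ob).ravel(),[-.06,0,.05,0],x_scale=[.001,.001,.01,.01]);print(r.x,np.abs(r.fun).max())
for th in(0,.07,.13,.3):
    r=least_squares(lambda p:(pr([p[0],p[1],th,p[2]])-ob).ravel(),[-.06,0,0],x_scale=[.001,.001,.01])
    print(th,r.x.round(4),r.fun.round(1),"plate far/near +y top corners",pr([r.x[0],r.x[1],th,r.x[2]],[(.05,.038,.008),(.05,.038,0),(-.05,.038,.008)]).round(1).tolist())
E
```

```text
[-0.05858867 -0.00011163  0.10987725  0.00642947] 0.32763018849723835
0 [-0.0614 -0.0011 -0.0155] [ 0.3  0.5  0.8  1.2 -0.1 -0.2 -0.9 -1.2] plate far/near +y top corners [[151.7, 332.4], [152.6, 334.4], [202.3, 359.6]]
0.07 [-0.0597 -0.0005 -0.0018] [-0.1  0.2  0.3  0.5  0.2  0.1 -0.3 -0.6] plate far/near +y top corners [[149.8, 331.5], [150.4, 333.3], [201.6, 359.7]]
0.13 [-0.058   0.0001  0.0107] [-0.4 -0.  -0.1 -0.1  0.3  0.2  0.2 -0.1] plate far/near +y top corners [[148.2, 330.8], [148.7, 332.5], [201.0, 359.7]]
0.3 [-0.0514  0.0015  0.0491] [-0.7 -0.3 -1.  -1.6  0.3  0.6  1.3  1. ] plate far/near +y top corners [[144.1, 329.0], [143.8, 330.4], [198.5, 359.4]]
```

```bash
python3 - <<'E'
from h import *
a=cv2.imread("s6.png").astype(int);b=cv2.imread("side7.png").astype(int)
d=np.abs(a-b).max(2)
print("fingertip proj",proj("side",[.5857,.1954,.1063]),"pad",proj("side",[.5857,.1954,.131]),"body base",proj("side",[.5857,.1954,.209]))
# coarse map: s6 grey, side7 grey, rows 270-345 step 3, cols 140-225 step 4
ga=a.mean(2).astype(int);gb=b.mean(2).astype(int)
print("cols",list(range(140,224,4)))
for r in range(262,345,4):print(r,ga[r,140:224:4],"|",gb[r,140:224:4])
E
```

```text
fingertip proj [169.31964692 309.6348124 ] pad [166.88312626 302.56653921] body base [158.12267692 277.15273897]
cols [140, 144, 148, 152, 156, 160, 164, 168, 172, 176, 180, 184, 188, 192, 196, 200, 204, 208, 212, 216, 220]
262 [122 123 106 106 114  88  39  42  45  46  47 202 221 218 220 220 217 225
 219 222 223] | [129 137 127 130 131 130 139 139 135 138 138 138 132 134 132 135 129 136
 131 131 134]
266 [117 118 111 121 104  41  51  55  48  47  48 214 215 221 221 223 225 224
 223 220 222] | [136 133 135 133 138 131 135 135 133 137 134 129 128 137 134 136 137 137
 134 132 136]
270 [107 105 119 103  36  44  42  45  73  51 205 214 220 219 225 221 222 216
 221 224 216] | [137 135 134 140 134 132 134 137 129 130 143 131 136 132 137 136 134 130
 131 134 130]
274 [107 108 107  50  38  43  41  46  42 114 219 224 223 221 221 223 223 220
 221 219 226] | [131 137 129 137 137 136 135 130 136 121 135 136 137 132 137 133 136 132
 134 131 136]
278 [117 114  73  33  38  43  44  43  41 231 231 213 221 224 224 218 217 221
 221 221 220] | [132 130 133 130 137 138 140 128 146 146 143 128 135 136 137 13
[... 2203 characters left out ...]
4 133 132 122 122 126 126 134 131 126 130 125 111 127 131
 130 137 160] | [144  60 155 164 165 106  71  70  74  85 161 155  73  78 126  69  72  77
 145 157 142]
334 [117 102  99 111 130 133 131 130 123 121 126 130 132 130 130 109 132 132
 135 129 135] | [ 66  54  55  64 148 162  76  74  70  72  70 110 162 157 137  62  76 134
 153 143 158]
338 [102 102 100  94  60 108 135 130 131 126 124 125 126 131 109 127 130 130
 136 131 137] | [ 57  61  57  54  38  62 164 162  77  72  68  72  69 136  64  72  74 152
 151 143 158]
342 [ 74 100 100 105  60  61  61 119 132 132 131 124 123 126 115 131 126 132
 133 134 131] | [ 42  58  61  61  59  58  36  83 163 161  75  70  75  71  64  74 114 155
 135 157 165]
```

The fit shows the block resting on the ramp as intended (tilt ≈0.11–0.13, tongue tip at x≈-59 mm, y≈0). The fingertips apparently came down just beyond the body's far edge. I'll go back 9 mm nearer the lip and lower with guarded steps.

Request:
{"method": "drive_tool", "body": {
  "series": [
    [0.0, [-0.003, -0.05, 0], [0, 0, 0]],
    [0.0, [-0.006, -0.105, 0], [0, 0, 0]],
    [0.0, [-0.009, -0.16, 0], [0, 0, 0]],
    [0.0, [-0.009, -0.16, 0.04], [0, 0, 0]],
    [0.0, [-0.009, -0.16, 0.077], [0, 0, 0]]
  ]
}}

```text
time: 19.8
tool_pos: [0.5766, 0.1982, 0.1537]
ee_rot: [-3.141, -0.001, -0.063]
wrist_force: [-0.3, 0.4, -0.6]
width: 0.0
finger_force: 0.0
```

Request:
{"method": "drive_tool", "body": {
  "series": [
    [0.0, [0, 0, 0.003], [0, 0, 0]],
    [0.0, [0, 0, 0.006], [0, 0, 0]],
    [0.0, [0, 0, 0.009], [0, 0, 0]],
    [0.0, [0, 0, 0.011], [0, 0, 0]],
    [0.0, [0, 0, 0.011], [0, 0, 0]]
  ]
}}

```text
time: 20.42
tool_pos: [0.5771, 0.1959, 0.144]
ee_rot: [3.142, -0.001, -0.066]
wrist_force: [0.4, 0.3, -0.6]
width: 0.0004
finger_force: 0.0
```

Request:
{"method": "drive_tool", "body": {
  "series": [
    [0.0, [0, 0, 0.001], [0, 0, 0]],
    [0.0, [0, 0, 0.002], [0, 0, 0]],
    [0.0, [0, 0, 0.003], [0, 0, 0]],
    [0.0, [0, 0, 0.003], [0, 0, 0]]
  ]
}}

```text
time: 20.92
tool_pos: [0.5767, 0.1959, 0.1403]
ee_rot: [3.141, 0.0, -0.066]
wrist_force: [0.0, -0.3, 0.5]
width: 0.0006
finger_force: 0.0
```

Request:
{"method": "drive_tool", "body": {
  "series": [
    [0.0, [0, 0, 0.001], [0, 0, 0]],
    [0.0, [0, 0, 0.002], [0, 0, 0]],
    [0.0, [0, 0, 0.002], [0, 0, 0]]
  ]
}}

```text
time: 21.3
tool_pos: [0.5767, 0.1959, 0.1383]
ee_rot: [3.141, -0.0, -0.066]
wrist_force: [0.1, -0.5, 0.8]
width: 0.0001
finger_force: 0.0
```

Request:
{"method": "drive_tool", "body": {
  "series": [
    [0.0, [0, 0, 0.001], [0, 0, 0]],
    [0.0, [0, 0, 0.002], [0, 0, 0]],
    [0.0, [0, 0, 0.002], [0, 0, 0]]
  ]
}}

```text
time: 21.68
tool_pos: [0.5767, 0.1959, 0.1363]
ee_rot: [3.141, -0.0, -0.066]
wrist_force: [-0.3, 0.3, 0.7]
width: 0.0005
finger_force: 0.0
```

Request:
{"method": "drive_tool", "body": {
  "series": [
    [0.0, [0, 0, 0.001], [0, 0, 0]],
    [0.0, [0, 0, 0.002], [0, 0, 0]],
    [0.0, [0, 0, 0.002], [0, 0, 0]]
  ]
}}

```text
time: 22.05
tool_pos: [0.5767, 0.1959, 0.1343]
ee_rot: [3.141, -0.0, -0.066]
wrist_force: [-0.6, 0.8, -0.6]
width: 0.0006
finger_force: 0.0
```

Request:
{"method": "drive_tool", "body": {
  "series": [
    [0.0, [0, 0, 0.001], [0, 0, 0]],
    [0.0, [0, 0, 0.002], [0, 0, 0]],
    [0.0, [0, 0, 0.002], [0, 0, 0]]
  ]
}}

```text
time: 22.42
tool_pos: [0.5767, 0.1959, 0.1323]
ee_rot: [3.141, 0.0, -0.066]
wrist_force: [0.2, -0.3, 0.0]
width: 0.0003
finger_force: 0.0
```

Request:
{"method": "drive_tool", "body": {
  "series": [
    [0.0, [0, 0, 0.001], [0, 0, 0]],
    [0.0, [0, 0, 0.001], [0, 0, 0]]
  ]
}}

```text
time: 22.68
tool_pos: [0.5767, 0.1959, 0.1313]
ee_rot: [3.141, -0.0, -0.066]
wrist_force: [-0.4, -0.1, -0.8]
width: 0.0007
finger_force: 0.0
```

Request:
{"method": "drive_tool", "body": {
  "series": [
    [0.0, [0, 0, 0.001], [0, 0, 0]],
    [0.0, [0, 0, 0.001], [0, 0, 0]]
  ]
}}

```text
time: 22.92
tool_pos: [0.5767, 0.1959, 0.1303]
ee_rot: [3.141, -0.0, -0.066]
wrist_force: [-1.0, -0.9, -1.1]
width: 0.0003
finger_force: 0.0
```

```bash
python3 - <<'E'
from h import *
a=imaging.snapshot("side");o=robot.get_obs();print(o["tool_pos"],o["wrist_force"],o["time"])
cv2.imwrite("s8.png",a[:,:,::-1]);ga=a.mean(2).astype(int)
print("tip",proj("side",o["tool_pos"]-[0,0,.025]),"tip flat z.118",proj("side",[*o["tool_pos"][:2],.118]))
np.set_printoptions(linewidth=250)
print("cols",np.arange(146,214,2))
for r in range(284,326,2):print(r,ga[r,146:214:2])
E
```

```text
[0.57679346 0.19596634 0.13038752] [-0.37163957 -0.16518781  0.0256669 ] 22.975
tip [173.93813301 312.06618034] tip flat z.118 [172.77826529 308.53448183]
cols [146 148 150 152 154 156 158 160 162 164 166 168 170 172 174 176 178 180 182 184 186 188 190 192 194 196 198 200 202 204 206 208 210 212]
284 [ 67 113 109  74  37  38  37  72  67  51  40  44  41  45  45  45 222 232 233 233 233 233 232 235 232 224 212 217 221 221 227 229 224 226]
286 [ 42  44  69  36  39  47  42  80  65  87  68  43  43  43  43 132 232 233 233 233 233 233 233 233 232 234 233 228 212 214 225 227 223 226]
288 [ 40  40  39  38  71 117 112  63  62  61  84  67  42  42  70 108 233 233 232 233 233 233 233 234 233 235 233 234 234 230 216 221 223 227]
290 [ 39  38  33  38 214 136  96  60  61  61  78  77  44  44 103 112 132 204 233 235 232 233 234 233 234 233 233 234 234 233 234 231 218 212]
292 [ 42  41  37 184 217 155  62  59  59  82 103  77  44  80 111 106  99 102 131 206 233 233 234 231 233 234 235 235 235 233 235 233 234 233]
294 [ 41  38 125 221 226 110  60  60  59 116 109 108 105  63 111 107 117 124 111 106 134 207
[... 1479 characters left out ...]
200 233 130  95  95 134 133 133 134 131 128 132 121 120 125 127 126 132 130 133 132 132 137 116 125 132 135 133 125 137 115 125 229]
318 [149 233 186  70  91 119 132 133 128 134 134 134 129 110 116 127 127 126 120 129 135 131 131 132 132 131 133 134 129 135 122 119 176 239]
320 [168 224  85  61  64 113 129 134 132 134 133 132 124 107 118 123 124 126 119 127 133 135 139 135 134 130 136 136 138 134 111 115 225 238]
322 [110 127 117  73  94 213 132 129 128 132 132 134 127 107 121 128 132 129 127 136 133 129 128 129 134 135 134 133 137 121 114 121 165 204]
324 [105 101 231 227 239 243 124 126 130 130 130 136 135 121 128 129 130 124 130 132 121 122 127 130 125 131 135 133 129 111 117 128 133 135]
```

Numerically, the finger's lower end in the side view (≈(168,309)) still appears above the block's top, so contact simply hasn't happened yet. Continuing down, guarded.

Request:
{"method": "drive_tool", "body": {
  "series": [
    [0.0, [0, 0, 0.001], [0, 0, 0]],
    [0.0, [0, 0, 0.002], [0, 0, 0]],
    [0.0, [0, 0, 0.002], [0, 0, 0]]
  ]
}}

```text
time: 23.35
tool_pos: [0.5767, 0.1959, 0.1283]
ee_rot: [3.141, 0.0, -0.066]
wrist_force: [0.1, 0.9, 0.7]
width: 0.0005
finger_force: 0.0
```

Request:
{"method": "drive_tool", "body": {
  "series": [
    [0.0, [0, 0, 0.001], [0, 0, 0]],
    [0.0, [0, 0, 0.002], [0, 0, 0]],
    [0.0, [0, 0, 0.002], [0, 0, 0]]
  ]
}}

```text
time: 23.72
tool_pos: [0.5768, 0.196, 0.1263]
ee_rot: [3.141, -0.0, -0.066]
wrist_force: [1.0, 0.1, -0.0]
width: 0.0004
finger_force: 0.0
```

Request:
{"method": "drive_tool", "body": {
  "series": [
    [0.0, [0, 0, 0.001], [0, 0, 0]],
    [0.0, [0, 0, 0.002], [0, 0, 0]],
    [0.0, [0, 0, 0.002], [0, 0, 0]]
  ]
}}

```text
time: 24.1
tool_pos: [0.5767, 0.1959, 0.1243]
ee_rot: [3.141, 0.0, -0.066]
wrist_force: [-0.6, 0.1, -0.7]
width: 0.0005
finger_force: 0.0
```

Request:
{"method": "drive_tool", "body": {
  "series": [
    [0.0, [0, 0, 0.001], [0, 0, 0]],
    [0.0, [0, 0, 0.002], [0, 0, 0]],
    [0.0, [0, 0, 0.002], [0, 0, 0]]
  ]
}}

```text
time: 24.48
tool_pos: [0.5767, 0.1959, 0.1223]
ee_rot: [3.141, -0.0, -0.066]
wrist_force: [-0.1, -0.3, -0.8]
width: 0.0004
finger_force: 0.0
```

Request:
{"method": "drive_tool", "body": {
  "series": [
    [0.0, [0, 0, 0.001], [0, 0, 0]],
    [0.0, [0, 0, 0.002], [0, 0, 0]],
    [0.0, [0, 0, 0.002], [0, 0, 0]]
  ]
}}

```text
time: 24.85
tool_pos: [0.5767, 0.1959, 0.1203]
ee_rot: [3.141, 0.0, -0.066]
wrist_force: [0.2, -0.4, 0.3]
width: 0.0006
finger_force: 0.0
```

```bash
python3 - <<'E'
from h import *
a=imaging.snapshot("side");o=robot.get_obs();print(o["tool_pos"],o["wrist_force"],o["time"])
b=cv2.imread("s8.png")[:,:,::-1]
cv2.imwrite("s9.png",a[:,:,::-1]);ga=a.mean(2).astype(int)
np.set_printoptions(linewidth=250)
print("cols",np.arange(146,214,2))
for r in range(290,346,2):print(r,ga[r,146:214:2])
E
```

```text
[0.57678582 0.19595629 0.12035989] [ 0.15356873 -0.11669627 -0.1822221 ] 24.9
cols [146 148 150 152 154 156 158 160 162 164 166 168 170 172 174 176 178 180 182 184 186 188 190 192 194 196 198 200 202 204 206 208 210 212]
290 [ 36  41  48  61  39  37  54  50  74  70  89  57  42  43  41  58 131 203 232 233 233 233 234 233 233 233 234 233 232 233 233 231 217 213]
292 [ 42  37  37  39  39  96 119  97  57  63  62  85  52  43  49 100 101 102 128 205 233 232 234 232 234 234 232 234 234 234 234 234 234 231]
294 [ 40  38  38  38  89 163 118  74  59  63  58  87  58  44  85 107 112 127 108 104 133 198 233 234 233 234 233 233 233 234 235 235 235 235]
296 [ 37  42  36  39 128 121 100  60  60  57 107 102  77  48  99 110 107 127 218 226 128  67  84 122 136 173 219 234 234 234 233 234 234 234]
298 [ 39  40  34 132  51  50  58  60  59  91 117 109 104  99  93 105 110 197 235 235 237 201  80  63  70  93 130 164 174 234 234 234 233 234]
300 [ 39  39 132  78  49  57  59  62  72 119 118 113 103 107  72 107 108 170 232 220 209 227 232 199  81  65  72  95 132 176 234 235 234 234]
302 [ 36  57  84  48  53  5
[... 2396 characters left out ...]
106 102  77  67  94 131 136 138 135 134 131 131 129 122 122 125 125 125 125 130 133 138 138 135 118 112 122 132 133 134 143 136 134]
338 [104 105 105  95  60  61  68 107 135 136 136 132 134 131 134 132 127 123 122 126 128 128 126 130 128 109 109 128 132 134 131 130 136 139]
340 [102 108 103 105 101  94  60  59  72 111 134 134 136 134 136 132 132 129 126 124 124 128 125 129 119 110 122 127 129 132 135 136 136 126]
342 [101 104 106 103 105 107  88  60  62  59  79 121 138 135 131 129 134 135 132 128 125 124 125 124 115 112 133 137 134 132 133 136 133 133]
344 [ 98 103 103 104 106 106  63  58  61  61  62  65  83 124 133 134 130 133 132 134 132 125 127 123 114 126 133 132 137 135 132 131 132 134]
```

Request:
{"method": "drive_tool", "body": {
  "series": [
    [0.0, [0, 0, 0.001], [0, 0, 0]],
    [0.0, [0, 0, 0.002], [0, 0, 0]],
    [0.0, [0, 0, 0.002], [0, 0, 0]]
  ]
}}

```text
time: 25.28
tool_pos: [0.577, 0.196, 0.1189]
ee_rot: [3.141, -0.001, -0.066]
wrist_force: [-0.7, 0.4, 1.4]
width: 0.0003
finger_force: 0.8
```

Request:
{"method": "drive_tool", "body": {
  "series": [
    [0.0, [0, 0, 0.001], [0, 0, 0]],
    [0.0, [0, 0, 0.002], [0, 0, 0]],
    [0.0, [0, 0, 0.002], [0, 0, 0]]
  ]
}}

```text
time: 25.65
tool_pos: [0.5774, 0.196, 0.1181]
ee_rot: [-3.141, -0.003, -0.066]
wrist_force: [-2.1, 0.0, 5.9]
width: 0.0005
finger_force: 2.9
```

Request:
{"method": "drive_tool", "body": {
  "series": [
    [0.0, [0, 0, 0.001], [0, 0, 0]],
    [0.0, [0, 0, 0.002], [0, 0, 0]],
    [0.0, [0, 0, 0.002], [0, 0, 0]]
  ]
}}

```text
time: 26.02
tool_pos: [0.5778, 0.1961, 0.1173]
ee_rot: [-3.141, -0.004, -0.066]
wrist_force: [-1.5, -0.4, 8.3]
width: 0.0001
finger_force: 4.4
```

Contact at TCP z ≈ 0.119, with 8 N now. That matches the top at about 0.12 rad tilt. Pressing on.

Request:
{"method": "drive_tool", "body": {
  "series": [
    [0.0, [0, 0, 0.001], [0, 0, 0]],
    [0.0, [0, 0, 0.002], [0, 0, 0]],
    [0.0, [0, 0, 0.003], [0, 0, 0]],
    [0.0, [0, 0, 0.003], [0, 0, 0]]
  ]
}}

```text
time: 26.52
tool_pos: [0.5775, 0.1959, 0.112]
ee_rot: [-3.142, -0.002, -0.066]
wrist_force: [0.5, -0.8, 1.5]
width: 0.0005
finger_force: 0.8
```

Request:
{"method": "drive_tool", "body": {
  "series": [
    [0.0, [0, 0, 0.001], [0, 0, 0]],
    [0.0, [0, 0, 0.002], [0, 0, 0]],
    [0.0, [0, 0, 0.003], [0, 0, 0]],
    [0.0, [0, 0, 0.003], [0, 0, 0]]
  ]
}}

```text
time: 27.02
tool_pos: [0.576, 0.1959, 0.1074]
ee_rot: [3.141, 0.002, -0.066]
wrist_force: [0.0, 0.5, -0.1]
width: 0.0003
finger_force: 0.0
```

Request:
{"method": "drive_tool", "body": {
  "series": [
    [0.0, [0, 0, 0.001], [0, 0, 0]],
    [0.0, [0, 0, 0.002], [0, 0, 0]],
    [0.0, [0, 0, 0.002], [0, 0, 0]]
  ]
}}

```text
time: 27.4
tool_pos: [0.5762, 0.1959, 0.1073]
ee_rot: [3.141, 0.001, -0.066]
wrist_force: [-2.7, -1.2, 5.3]
width: 0.0007
finger_force: 2.5
```

Request:
{"method": "drive_tool", "body": {
  "series": [
    [0.0, [0, 0, 0.001], [0, 0, 0]],
    [0.0, [0, 0, 0.002], [0, 0, 0]],
    [0.0, [0, 0, 0.002], [0, 0, 0]]
  ]
}}

```text
time: 27.78
tool_pos: [0.5763, 0.196, 0.1073]
ee_rot: [3.141, -0.001, -0.066]
wrist_force: [-4.4, -1.8, 10.6]
width: 0.0001
finger_force: 5.5
```

Hard stop at 0.1073, 11.7 mm below first contact, which is a full drop to flat. One firmer press, then retreat and check.

Request:
{"method": "drive_tool", "body": {
  "series": [
    [0.0, [0, 0, 0.0015], [0, 0, 0]],
    [0.0, [0, 0, 0.003], [0, 0, 0]],
    [0.0, [0, 0, 0.003], [0, 0, 0]]
  ]
}}

```text
time: 28.15
tool_pos: [0.5764, 0.1959, 0.1072]
ee_rot: [-3.142, -0.002, -0.066]
wrist_force: [-8.6, -1.8, 19.6]
width: 0.0003
finger_force: 9.9
```

Request:
{"method": "drive_tool", "body": {
  "series": [
    [0.0, [0, 0, -0.02], [0, 0, 0]],
    [0.0, [0, 0, -0.06], [0, 0, 0]],
    [0.0, [0, 0.03, -0.11], [0, 0, 0]],
    [0.0, [0, 0.085, -0.13], [0, 0, 0]],
    [0.0, [0, 0.145, -0.13], [0, 0, 0]]
  ]
}}

```text
time: 28.78
tool_pos: [0.5683, 0.0504, 0.2343]
ee_rot: [3.142, -0.006, -0.064]
wrist_force: [0.5, 0.5, -1.0]
width: 0.0004
finger_force: 0.0
```

Request:
{"method": "drive_tool", "body": {
  "series": [
    [0.0, [0, 0.05, 0], [0, 0, 0]],
    [0.0, [0, 0.1, 0], [0, 0, 0]],
    [0.0, [0, 0.1, 0], [0, 0, 0]]
  ]
}}

```text
time: 29.15
tool_pos: [0.5603, -0.0517, 0.231]
ee_rot: [3.141, 0.0, -0.071]
wrist_force: [-0.1, 0.4, 0.5]
width: 0.0007
finger_force: 0.0
```

```bash
python3 - <<'E'
from h import *
from scipy.optimize import least_squares
for n in("side","top"):
    im=imaging.snapshot(n);cv2.imwrite(n+"10.png",im[:,:,::-1])
    c=proj(n,(MIX@[.005,0,.09,1])[:3])
    g=cv2.cvtColor(cv2.resize(im,None,fx=4,fy=4,interpolation=2),cv2.COLOR_RGB2GRAY)
    for th in(95,115):
        nl,lab,st,ce=cv2.connectedComponentsWithStats((g>th).astype(np.uint8),connectivity=4)
        for l in range(1,nl):
            if 1500<st[l,4]<40000 and abs(ce[l]/4-c).max()<30:
                cn=max(cv2.findContours((lab==l).astype(np.uint8),0,1)[0],key=cv2.contourArea)
                print(n,th,(cv2.approxPolyDP(cn,7,True)[:,0]/4).tolist())
print(robot.get_obs()["time"])
E
```

```text
side 95 [[173.0, 293.0], [165.25, 301.25], [155.0, 319.75], [191.25, 338.25], [208.25, 309.25]]
side 95 [[238.0, 321.5], [228.25, 317.5], [222.25, 328.25], [219.0, 329.0], [223.25, 319.75], [209.5, 313.25], [211.0, 324.5], [195.0, 352.25], [160.0, 333.75], [156.75, 325.5], [151.0, 333.5], [200.0, 360.0], [206.5, 351.0], [208.0, 354.5], [203.0, 363.5], [213.0, 369.0]]
side 115 [[173.25, 293.25], [165.5, 301.25], [155.25, 319.5], [191.0, 338.0], [208.0, 309.5]]
side 115 [[237.5, 321.5], [228.5, 317.75], [222.0, 329.0], [218.0, 330.25], [222.75, 319.75], [210.0, 313.75], [211.25, 324.75], [195.0, 352.75], [159.5, 334.0], [156.75, 326.0], [151.25, 333.25], [200.5, 359.75], [208.5, 346.25], [208.25, 354.5], [203.25, 363.5], [212.5, 368.75]]
top 115 [[134.5, 172.0], [130.5, 176.75], [127.5, 210.5], [133.0, 213.0], [124.75, 213.5], [123.25, 219.75], [147.25, 222.0], [150.25, 207.5], [132.25, 205.5], [131.0, 202.75], [148.5, 202.0], [150.75, 181.0], [155.0, 179.75], [156.0, 174.5], [154.0, 173.25], [151.25, 177.25], [138.5, 176.25]]
29.25
```

The outline now matches the flat, seated prediction within about 0.5 px: body corners (155,320), (173,293), (208,309), (191,338). The robot is clear, so I'm handing in.

```bash
python3 -c "
from bench import robot;print(robot.close_job())"
```

```text
the job is handed in; nothing more can be done
None
```

The four-well block is on the mixer and the job is handed in at about 29 s: tongue hooked under the lip, far end swung down and pressed flat. I inferred the catch snap from the press force dropping away and the block's outline then matching the seated position; I did not see the catch itself.

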